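# Run the next clay pot through the UV steriliser

## Task

Change over the pot steriliser: take the finished pot off the carrier and stand it upright on the slatted rack, then stand the small waiting pot upright in the middle of the carrier. Push the carrier along its rail into the hood until it clicks into the lamp station, leave it there, and only then start the lamp with the button under the hood's front lip. Set the pots down gently, do not drop them, and leave the other pots and the paint tin where they are.

Things in the scene. Friction and masses are not known exactly. Their poses are not given: they have to be found in the camera images.
- finished_pot_centre (a point): finished pot: small mouth-up clay pot on the carrier at the start. 65 mm high; rim 74 mm across outside, 64 inside; outside upright over its top 17 mm, then tapering to a 50 mm foot; inside tapering to 41 mm at its floor, 8 mm over the foot. Wall 4.5 mm thick at the edge, 7 mm 15 mm lower. 0.22 kg. Point: on its axis half-way up, 32.5 mm from foot and rim; z up
- waiting_pot_centre (a point): waiting pot: a second small clay pot of the same size and shape as the finished one, mouth up on the bench; the only pot so small that is not on the carrier. Point: on its axis half-way up, 32.5 mm from foot and rim
- steriliser: UV steriliser, fixed (mm): grey hood over the left end of a low rail. Hood x -64 to 64, y -75 to 85, top z 150, left end shut; its mouth is the right end (y -75), 120 wide, clear up to z 112; the rail runs right to y -274. In front the top juts out as a lip to x -106 (z 131 to 150); under it a 45 degree soffit slopes back to the wall. Origin on the bench under the hood; x back, y left along the rail
- carrier_deck (a point): carrier: aluminium tray that slides on the rail (y of the steriliser) and cannot lift off. Deck 84 mm (x) by 114 mm (y) clear, edges turned up 5 mm. An upright light shield, 112 mm wide and 78 mm over the deck, stands 66 mm right of the middle; it shuts the hood's mouth when the carrier is home. Point: middle of the deck's surface, where a pot stands, 36 mm over the bench; axes as the steriliser's
- carrier_handle (a point): push handle of the carrier: upright round black grip, 20 mm in diameter and 46 mm long, on a thinner stem, 125 mm right of the deck's middle. Point: on its axis half-way up the grip, 120 mm over the bench (top 23 mm higher). Pushed left (+y of the steriliser) it sends the carrier into the hood
- carrier (a joint): carrier along the rail, m: 0 load station (right), 0.18 lamp station (middle of the hood). At each a sprung ball drops into a notch: it draws the carrier in from up to 4 mm either side and takes 6 to 9 N to leave. Between them it slides with about 1 N and stays where it is left; it may start off its load notch. It stops only at 0.20, so it can be pushed past the lamp station
- start_button_top (a point): start button: round, 28 mm across, on the soffit under the hood's front lip, hidden from above. Its face looks down and to the front at 45 degrees and stands 15 mm proud of the soffit. Point: middle of the face; the point's z points out of it, so press along -z (up and back), from in front and below; a finger steeper than about 45 degrees meets the lip
- start_button (a joint): travel of the start button, m: 0 out, 0.006 fully in (5 N); it starts the lamp at 0.0035 and springs back when released
- rack_top (a point): slatted wooden draining rack, fixed on the right of the bench: 140 mm (x) by 280 mm (y), top 26 mm over the bench. Point: middle of the top; x to the back, y to the left
- rack: the same rack; origin on the bench under its middle
- rack_pot_centre (a point): clay pot already upside down on the rack: 84 mm across, 74 mm high; leave it alone. Point: on its axis half-way up
- big_pot_centre (a point): larger clay pot, upside down on the bench, 107 mm across, 94 mm high; leave it alone. Point: on its axis half-way up
- tin_centre (a point): paint tin on the bench, 77 mm across, 76 mm high; leave it alone. Point: on its axis half-way up
- bench_vise: bench vise, fixed at the bench's front edge: takes up world x 0.22 to 0.47 m, y -0.125 to 0.066 m, 0.148 m high
- drawer_cabinet: cabinet of small drawers behind the steriliser, fixed: front with pulls at world x 0.651 m, y 0.056 to 0.374 m, 0.213 m high

How it is judged (in metres and radians):
On the way, in this order (a step that is already met when the one before it is completed fails the run):
1. the finished pot stands upright on the rack, released (x of finished_pot_centre in the frame of rack between -0.06 and 0.06 m and y of finished_pot_centre in the frame of rack between -0.13 and 0.13 m and z of finished_pot_centre in the frame of rack between 0.053 and 0.065 m and angle between finished_pot_centre's own z axis and vertical below 0.1 rad and contact force between the fingers and finished_pot below 0.2 N and linear speed of finished_pot below 0.03 m/s), for 0.2 s.
2. the waiting pot stands upright in the middle of the carrier, released, with the carrier still outside the hood (horizontal distance between waiting_pot_centre and carrier_deck below 0.018 m and z of waiting_pot_centre in the frame of carrier_deck between 0.028 and 0.038 m and angle between waiting_pot_centre's own z axis and vertical below 0.1 rad and contact force between the fingers and waiting_pot below 0.2 N and value of joint carrier below 0.06 m), for 0.2 s.
3. the carrier is seated in the lamp station with the pot on it (value of joint carrier between 0.177 and 0.183 m and horizontal distance between waiting_pot_centre and carrier_deck below 0.018 m and z of waiting_pot_centre in the frame of carrier_deck between 0.028 and 0.038 m and angle between waiting_pot_centre's own z axis and vertical below 0.1 rad), for 0.3 s.
4. the start button is pressed (all of step 3 and value of joint start_button above 0.0035 m), for 0.1 s.
At the end, for the whole second after the job is handed in: finished pot upright (0.1 rad) on the rack, axis 10 mm inside its edges; waiting pot upright on the carrier within 18 mm of its middle; carrier within 3 mm of the lamp station; button pressed there once the rest was done and out again; all released and at rest (all of step 3 and x of finished_pot_centre in the frame of rack between -0.06 and 0.06 m and y of finished_pot_centre in the frame of rack between -0.13 and 0.13 m and z of finished_pot_centre in the frame of rack between 0.053 and 0.065 m and angle between finished_pot_centre's own z axis and vertical below 0.1 rad and contact force between the fingers and finished_pot below 0.2 N and contact force between the fingers and waiting_pot below 0.2 N and linear speed of each of waiting_pot, finished_pot below 0.02 m/s and value of joint start_button below 0.002 m); the robot touches nothing.
It fails at once if the lamp is started with the carrier out of the lamp station (value of joint start_button above 0.003 m and (value of joint carrier below 0.175 m or value of joint carrier above 0.185 m)).
It fails at once if the pot on the rack, the larger pot or the paint tin is moved more than 3 cm (distance of any of rack_pot_centre, big_pot_centre, tin_centre from where it was at the start of the episode above 0.03 m).
It fails at once if one of the two small pots falls freely ((linear speed of finished_pot above 0.75 m/s and contact force between the fingers and finished_pot below 0.3 N) or (linear speed of waiting_pot above 0.75 m/s and contact force between the fingers and waiting_pot below 0.3 N)).
It also fails if it takes over 72 s, if anything falls off the work surface, if the arm or the gripper's body presses on something with over 40 N, if the wrist force passes 120 N, or if a joint passes its speed limit or range.

## Robot

A 6-joint arm with a two-finger parallel gripper is mounted at the origin on a cart in front of the work surface, level with it; the furniture and walls round the work are solid. World frame = base frame: x ahead of the robot, y to its left, z up, the work surface at z = 0. Lengths are in mm, angles in degrees, forces in N, time in s.
With the tool pointing down it reaches from about 300 to 850 mm from the base axis. Payload 4.2 kg.
Tool frame: the origin (TCP) lies at the very end of the fingers, on their centre line; the grasp point (between the pads) lies 19 mm behind it; z points along the fingers, y is the line along which they close (so a half turn about z gives the same grasp; the last joint's range is limited). The gripper opens to 91 mm and grips with 3 to 60 N. Pads are 32 mm wide; open, the fingers measure 118 mm over their backs; the gripper's body (76 mm by 178 mm) begins 60 mm behind the grasp point.
Start: joints at [73.74, 18.312, 89.639, -0, 72.044, -1.146], TCP at [149.934, 555.127, 182.776] pointing down, gripper open.
Joint ranges: [-177.97, 177.97], [-48.28, 115.42], [12.27, 149.76], [-77.06, 257.06], [2.81, 150.46], [-146.56, 146.56]. Speed limits (degrees/s): [147.25, 147.25, 180, 180, 180, 180].

## Interface

Orientations are given as [roll, pitch, yaw] about the fixed x, y, z axes, in that order (R = Rz(yaw) Ry(pitch) Rx(roll)).
In Python, from workcell import * gives the robot as it stands.
- The arm moves only by the tool move_arm, never from a script. Its argument "motion" is a list of rows, each a list of 3 entries, a list of its own where there are three numbers: the finger opening in mm, from 0 to 91.2, then the shift along the world's x, y, z in units of 25 mm (1.0 is 25 mm), then the turn, a rotation vector about the world's x, y, z in units of 4 degrees (1.0 is 4 degrees). In form: [[grip, [x, y, z], [ax, ay, az]], ...]. A call has 1 to 20 rows; each row shifts and turns the commanded pose from where the row before left it; what a row does not reach is not made up. A row lasts 1/12 s, in which the tool goes at most 41.7 mm and 7.16 degrees, less where a joint would pass 70% of its speed; a pose out of reach is approached as far as the arm can. A call with a number of a shift or a turn outside -1 to 1 is refused whole. A call with a gripper value outside its range is refused whole. The fingers move at their own pace and stop on an object; "grip_force" is the grip in N (left out, the last holds). Time passes only in rows, so rows that do not move let the fingers close. It gives the time, the measured TCP pose, the force, the opening and the grip force at its end, in the units of the state.
- state(): the state, without advancing time (a new reading comes with each control period).
- grab_frame(name): name is "side" or "top" or "wrist"; returns the picture (384x512x3 uint8, blue, green, red); there is no depth.
- camera_info(name): a dict with "fx", "fy", "cx", "cy" (pixels), "rvec" (rotation vector, rad) and "tvec" (3), from world to camera coordinates, as OpenCV has them. Camera axes: x right, y down, z forward; pixel columns grow to the right and rows downward; lengths in mm; the calibration is good to about 2 mm. A picture is of the moment at which its call begins: read the wrist's pose just before it. camera_info takes no time and is no camera call; for the wrist camera it gives the pose at the moment of the call.
- job_done(): hands the job in; it is judged then, once.
The state is a dict: "time_s": time; "qpos": joint angles; "qvel": joint speeds; "effort": joint torques, N m; "ee_pos": TCP position; "ee_rot": TCP orientation; "force": force on the tool from outside, world axes, zero at the start; "torque": the same for the moment, N m; "gripper_width": finger opening in mm; "gripper_force": force on a finger pad.
Only numpy, scipy, OpenCV 4.12 (cv2) and the standard library are available. Lean on these libraries where they do the work, as an engineer would, in place of code of your own. Each camera call takes 0.05 s, during which the arm holds its last target. There are 200 camera calls.

## Working session

There is one attempt and no reset: what is moved stays moved. The work goes in short steps, Python scripts to look and compute and a tool call to move; the robot and the scene stay as the last step left them, time stands still between calls to the robot, and variables do not carry over. Pictures are saved under pics/ and viewed, at most 10 in all, crops included, and the job is handed in when it is done.

Besides the shell and the picture viewer there is one more tool, called after "Call:" in YAML: its name, and indented under it one key for each argument. move_arm: Moves the arm, as the interface text tells. Shifts and turns lie within -1 to 1; 1 stands for 25 mm of shift or 4 degrees of turn. Its arguments: {"type":"object","properties":{"motion":{"type":"array","items":{"type":"array"}},"grip_force":{"type":"number"}},"required":["motion"]}

```bash
mkdir -p pics; cat > h.py <<'E'
from workcell import *
import numpy as np, cv2
def cam(n):
    c=camera_info(n); R=cv2.Rodrigues(np.array(c["rvec"],float))[0]; t=np.array(c["tvec"],float).ravel()
    return c,R,t
def ray(n,u,v):
    c,R,t=cam(n); d=R.T@np.array([(u-c["cx"])/c["fx"],(v-c["cy"])/c["fy"],1]); return -R.T@t,d
def onz(n,u,v,z):
    o,d=ray(n,u,v); return o+d*(z-o[2])/d[2]
def proj(n,p):
    c,R,t=cam(n); q=R@np.array(p,float)+t; return np.array([c["fx"]*q[0]/q[2]+c["cx"],c["fy"]*q[1]/q[2]+c["cy"]])
E
python3 - <<'E'
from h import *
s=state(); print({k:np.round(v,2).tolist() for k,v in s.items()})
for n in ("top","side","wrist"):
    c,R,t=cam(n); print(n,c["fx"],np.round(-R.T@t),np.round(R[2],2))
    im=grab_frame(n); cv2.imwrite(f"pics/{n}_raw.png",im)
    cv2.imwrite(f"pics/{n}0.png",cv2.resize(im,(800,600)))
E
```

```text
{'time_s': 0.0, 'qpos': [73.74, 18.35, 89.71, -0.0, 72.04, -1.15], 'qvel': [0.05, 0.01, -0.08, -0.07, 0.04, -0.12], 'effort': [-0.0, -41.25, -23.2, 0.07, 0.05, -0.0], 'ee_pos': [149.79, 554.56, 181.93], 'ee_rot': [-179.9, -0.0, 164.89], 'force': [-0.35, 0.28, -0.22], 'torque': [0.02, -0.06, -0.01], 'gripper_force': 0.0, 'gripper_width': 90.89}
top 394.5139936821332 [ 339.   -9. 1197.] [ 0.19  0.01 -0.98]
side 368.64370626288525 [ 729.  870. 1030.] [-0.13 -0.67 -0.73]
wrist 294.09774397181474 [ 73. 576. 384.] [ 0.27 -0.07 -0.96]
```

View pics/top0.png

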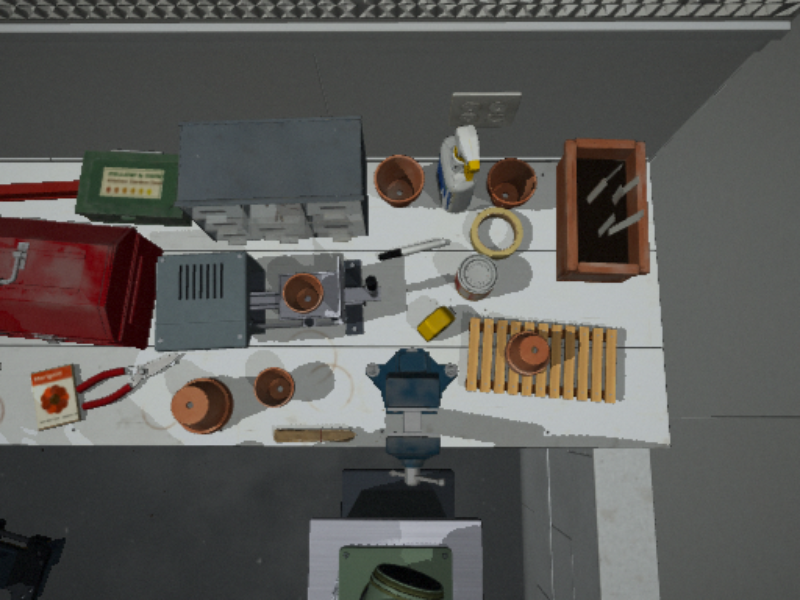

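View pics/side0.png

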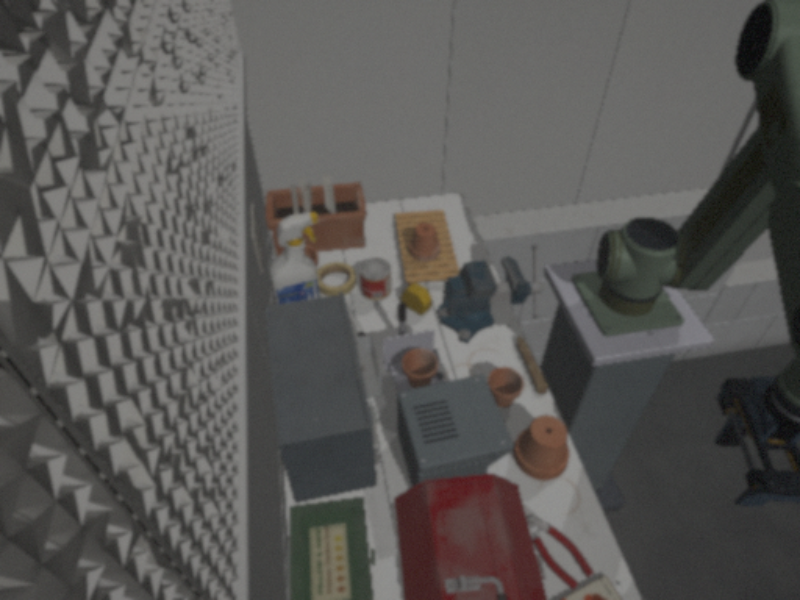

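The top view shows, in 800x600 pixels: finished pot rim (303,292), waiting pot (274,386), hood top (207,300), black handle (371,283), tin (476,277), rack (543,360) with its pot at (528,352), big pot (202,405), and vise (412,400). The side view agrees on the layout.

```bash
python3 - <<'E'
from h import *
im=cv2.imread("pics/top_raw.png"); hsv=cv2.cvtColor(im,cv2.COLOR_BGR2HSV)
def px(u,v): return hsv[int(v*.64),int(u*.64)]
for n,u,v in [("pot",282,300),("rack",480,350),("hood",207,330),("handle",371,283),("wall",290,300),("hoodfr",160,345)]: print(n,px(u,v))
m=((hsv[...,0]<14)&(hsv[...,1]>90)&(hsv[...,2]>40)).astype(np.uint8)
cs,_=cv2.findContours(m,cv2.RETR_EXTERNAL,cv2.CHAIN_APPROX_NONE)
for c in cs:
    a=cv2.contourArea(c)
    if a<200: continue
    h=cv2.convexHull(c); (u,v),ax,_=cv2.fitEllipse(h)
    print("terra",a,round(u/.64),round(v/.64),np.round(ax,1),[np.round(onz("top",u,v,z)[:2],1).tolist() for z in (101,65,94,100)], "dia@101/65",[round(np.linalg.norm(onz("top",u+max(ax)/2,v,z)-onz("top",u-max(ax)/2,v,z)),1) for z in (101,65)])
m=((hsv[...,0]>=10)&(hsv[...,0]<24)&(hsv[...,1]>90)&(hsv[...,2]>100)).astype(np.uint8); m[:int(310*.64)]=0; m[:, :int(460*.64)]=0
m=cv2.morphologyEx(m,cv2.MORPH_CLOSE,np.ones((9,9)))
c=max(cv2.findContours(m,0,1)[0],key=cv2.contourArea)
P=np.array([onz("top",*p,26)[:2] for p in c.reshape(-1,2)],np.float32); print("rack",cv2.minAreaRect(P))
m=(hsv[...,2]<45).astype(np.uint8); sub=m[int(265*.64):int(305*.64),int(355*.64):int(390*.64)]
y,x=np.nonzero(sub); u,v=x.mean()+int(355*.64),y.mean()+int(265*.64); print("handle",len(x),u/.64,v/.64,onz("top",u,v,143),onz("top",u,v,120))
for u,v in [(165,254),(262,253),(158,350),(250,349)]: print("hood",onz("top",u*.64,v*.64,150)[:2])
crop=im[140:240,90:270]; cv2.imwrite("pics/c1.png",cv2.resize(crop,None,fx=4.4,fy=4.4,interpolation=cv2.INTER_CUBIC))
E
```

```text
pot [109  18 112]
rack [60  3 94]
hood [92 40 96]
handle [99 94 19]
wall [  8 139  55]
hoodfr [90 36 93]
terra 231.5 54 399 [17.2 19.2] [[364.2, 604.3], [365.1, 624.4], [364.4, 608.2], [364.3, 604.8]] dia@101/65 [np.float64(53.4), np.float64(55.2)]
terra 1032.5 202 405 [35.5 39. ] [[354.7, 340.9], [355.2, 352.4], [354.8, 343.2], [354.7, 341.2]] dia@101/65 [np.float64(107.6), np.float64(111.2)]
terra 473.5 273 387 [25.1 25.7] [[387.3, 216.6], [388.9, 224.0], [387.6, 218.0], [387.3, 216.8]] dia@101/65 [np.float64(71.2), np.float64(73.5)]
terra 622.0 527 351 [28.8 31.1] [[452.0, -232.1], [455.7, -239.4], [452.7, -233.5], [452.1, -232.3]] dia@101/65 [np.float64(86.1), np.float64(88.9)]
terra 482.0 302 292 [25.3 25.5] [[557.8, 170.4], [565.0, 176.4], [559.2, 171.6], [558.0, 170.6]] dia@101/65 [np.float64(72.5), np.float64(74.9)]
terra 3806.0 56 280 [ 80.2 166.1] [[580.1, 624.5], [588.0, 645.4], [581.6, 628.6], [580.3, 625.1]] dia@101/65 [np.float64(479.4), np.float64(495.1)]
terra 505.5 38 190 [13.5 67.1] [[753.2, 676.3], [766.8, 698.8], [755.8, 680.7], [753.6, 676.9]] dia@101/65 [np.float64(199.4), np.float64(205.9)]
terra 747.5 510 182 [31.2 32.9] [[768.1, -212.9], [782.2, -219.6], [770.9, -214.2], [768.5, -213.1]] dia@101/65 [np.float64(95.8), np.float64(99.0)]
terra 778.0 399 180 [31.3 33.2] [[773.8, -3.9], [788.1, -3.7], [776.5, -3.9], [774.2, -3.9]] dia@101/65 [np.float64(97.4), np.float64(100.6)]
terra 5036.5 600 212 [ 81.2 105.2] [[710.3, -375.8], [722.5, -387.8], [712.7, -378.1], [710.6, -376.1]] dia@101/65 [np.float64(302.7), np.float64(312.7)]
rack ((444.8062438964844, -273.97137451171875), (278.34564208984375, 139.26856994628906), 85.32249450683594)
handle 116 364.0894396551724 280.5899784482758 [570.22106364  55.9582529  143.        ] [575.27712214  57.38596587 120.        ]
hood [615.90327577 407.01965017]
hood [617.95498576 235.77102829]
hood [446.50075313 406.57271341]
hood [448.76761984 248.82397494]
```

View pics/c1.png

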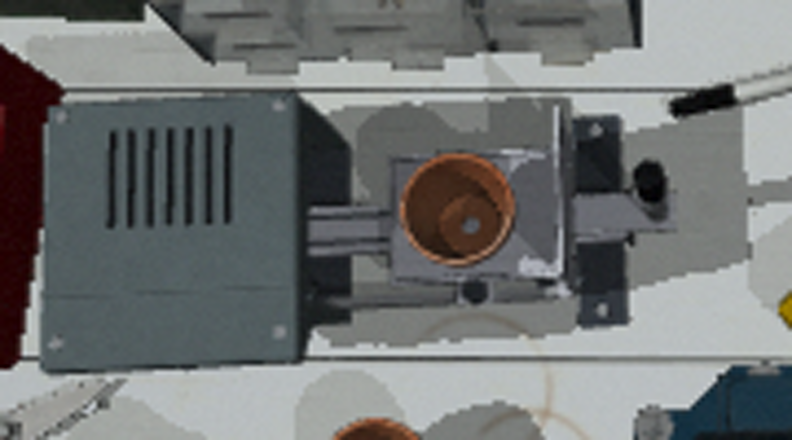

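The crop shows the hood's top corners at crop (47,108), (298,93), (42,372) and (303,360). The handle top is at (650,178). The shield stands at x≈560, between pot and handle, and the deck left edge runs from (395,160) to (392,280).

```bash
python3 - <<'E'
from h import *
f=lambda u,v,z:onz("top",90+(u+.5)/4.4-.5,140+(v+.5)/4.4-.5,z)
H=np.array([f(*p,150)[:2] for p in [(47,108),(298,93),(42,372),(303,360)]]); print(H.round(1))
# local: BL(64,85) BR(64,-75) FL(-106,85) FR(-106,-75)
L=np.array([(64,85),(64,-75),(-106,85),(-106,-75)],float)
A=L-L.mean(0);B=H-H.mean(0)
th=np.arctan2((A[:,0]*B[:,1]-A[:,1]*B[:,0]).sum(),(A*B).sum()); R=np.array([[np.cos(th),-np.sin(th)],[np.sin(th),np.cos(th)]])
o=H.mean(0)-R@L.mean(0); print("yaw",np.degrees(th),"origin",o,"res",(L@R.T+o-H).round(1).tolist())
for n,p,z in [("handle",(648,180),143),("pot",None,0),("deckL back",(395,160),41),("deckL front",(392,280),41),("shield top back",(569,98),114),("shieldtop front",(565,292),114)]:
    w=f(*p,z)[:2] if p else np.array([557.8,170.4]); print(n,w.round(1),"local",(R.T@(w-o)).round(1))
b=np.array([-78,0]); 
E
```

```text
[[611.3 421.3]
 [621.2 264.4]
 [446.1 411.8]
 [453.9 253.2]]
yaw 3.4101804971106446 origin [554.397994   333.94074583] res [[1.9, 1.2], [1.5, -1.5], [-2.5, 0.7], [-0.9, -0.4]]
handle [567.6  45.3] local [  -4.  -288.9]
pot [557.8 170.4] local [  -6.3 -163.5]
deckL back [603.4 224. ] local [  42.4 -112.6]
deckL front [520.3 222.8] local [ -40.6 -108.9]
shield top back [627.9  98.4] local [  59.3 -239.5]
shieldtop front [501.5  98.4] local [ -66.8 -232. ]
```

Call:
move_arm:
  motion:
    - [91,[0,0,1],[0,0,0]]
    - [91,[0.2,-0.2,1],[0,0,0.25]]
    - [91,[0.5,-0.5,1],[0,0,0.25]]
    - [91,[0.9,-0.85,0.6],[0,0,0.25]]
    - [91,[0.9,-0.85,0],[0,0,0.25]]
    - [91,[0.9,-0.85,0],[0,0,0.25]]
    - [91,[0.9,-0.85,0],[0,0,0.25]]
    - [91,[0.9,-0.85,0],[0,0,0.25]]
    - [91,[0.9,-0.85,0],[0,0,0.25]]
    - [91,[0.9,-0.85,0],[0,0,0.25]]
    - [91,[0.9,-0.85,0],[0,0,0.25]]
    - [91,[0.9,-0.85,0],[0,0,0.25]]
    - [91,[0.9,-0.85,0],[0,0,0.25]]
    - [91,[0.9,-0.85,0],[0,0,0.25]]
    - [91,[0.9,-0.85,0],[0,0,0.25]]
    - [91,[0.9,-0.85,0],[0,0,0.25]]
    - [91,[0.9,-0.85,0],[0,0,0.25]]
    - [91,[0.9,-0.85,0],[0,0,0.25]]
    - [91,[0.6,-0.6,0],[0,0,0]]
    - [91,[0.2,-0.3,0],[0,0,0]]
  grip_force: 20

```text
time_s: 1.82
ee_pos: [526.7, 194.3, 272.0]
ee_rot: [-179.9, -0.0, -178.3]
force: [0.4, 0.3, 0.3]
gripper_width: 90.7
gripper_force: 0.0
```

```bash
cat >> h.py <<'E'
def terra(n,im,zs,amin=400):
    hsv=cv2.cvtColor(im,cv2.COLOR_BGR2HSV)
    m=((hsv[...,0]<14)&(hsv[...,1]>90)&(hsv[...,2]>30)).astype(np.uint8)
    for c in cv2.findContours(m,0,1)[0]:
        if cv2.contourArea(c)<amin: continue
        (u,v),ax,_=cv2.fitEllipse(cv2.convexHull(c))
        for z in zs:
            print("terra",round(u),round(v),np.round(ax,1),z,onz(n,u,v,z).round(1)[:2],"dia",np.linalg.norm(onz(n,u+max(ax)/2,v,z)-onz(n,u-max(ax)/2,v,z)).round(1))
E
python3 - <<'E'
from h import *
s=state(); print(s["time_s"],np.round(s["ee_pos"],1),np.round(s["ee_rot"],1),np.round(s["qpos"],0))
c,R,t=cam("wrist"); print(np.round(-R.T@t),np.round(R[2],2))
im=grab_frame("wrist"); cv2.imwrite("pics/w1.png",im); terra("wrist",im,(101,65))
E
```

```text
1.8167 [526.7 194.3 272. ] [-179.9   -0.  -178.3] [ 19.  15.  82.  -0.  83. -73.]
[447. 192. 474.] [ 0.28  0.01 -0.96]
terra 45 202 [31.1 58.4] 101 [580.8 -78.8] dia 78.2
terra 45 202 [31.1 58.4] 65 [ 593.7 -104.9] dia 85.8
terra 230 191 [54.3 55.3] 101 [557.4 169.4] dia 73.2
terra 230 191 [54.3 55.3] 65 [568.  167.3] dia 80.2
terra 481 179 [ 27.9 132.1] 101 [531.4 496. ] dia 172.5
terra 481 179 [ 27.9 132.1] 65 [539.6 525.4] dia 189.1
terra 276 58 [57.1 61.6] 101 [394.5 220.1] dia 71.9
terra 276 58 [57.1 61.6] 65 [389.4 222.9] dia 78.8
terra 382 36 [ 77.2 107.2] 101 [367.6 340.1] dia 122.7
terra 382 36 [ 77.2 107.2] 65 [359.9 354.5] dia 134.5
```

View pics/w1.png

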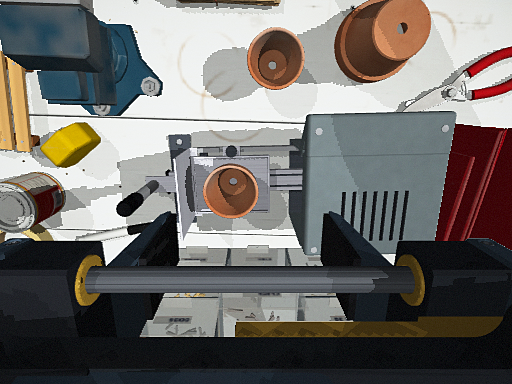

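The wrist view shows the finished pot rim at (230,191), matching the top view to 1 mm. The waiting pot is at (276,58), the hood's front corners are at (305,114) and (456,112), the handle top is near (125,208), and the shield top edge runs through (181,150) to (186,237).

```bash
python3 - <<'E'
from h import *
im=cv2.imread("pics/w1.png")
for n,u,v,z in [("FR",305,114,150),("FL",456,112,150),("handle top",125,208,143),("handle mid",138,197,120),("deck left front",269,157,41),("deck left back",269,211,41),("shield top f",178,136,114),("shield top b",188,236,114)]: print(n,onz("wrist",u,v,z).round(1)[:2])
E
```

```text
FR [455.  250.8]
FL [448.2 411.2]
handle top [570.   46.2]
handle mid [563.3  53.9]
deck left front [520.9 222.5]
deck left back [606.1 226.6]
shield top f [486.2 106. ]
shield top b [618.1 114.2]
```

Call:
move_arm:
  motion:
    - [91,[0.6,-0.5,-0.5],[0,0,0.2]]
    - [91,[0.6,-0.5,-1],[0,0,0.2]]
    - [86,[0.04,0,-1],[0,0,0]]
    - [86,[0,0,-1],[0,0,0]]
    - [86,[0,0,-1],[0,0,0]]
    - [86,[0,0,-0.8],[0,0,0]]
    - [86,[0,0,-0.5],[0,0,0]]
    - [86,[0,0,0],[0,0,0]]

```text
time_s: 2.53
ee_pos: [552.7, 171.8, 124.7]
ee_rot: [-180.0, -0.4, -176.5]
force: [0.2, -0.6, 0.5]
gripper_width: 85.8
gripper_force: 0.0
```

Call:
move_arm:
  motion:
    - [86,[0.2,-0.08,-0.6],[0,0,0]]
    - [86,[0,0,-0.6],[0,0,0]]
    - [86,[0,0,-0.5],[0,0,0]]
    - [70,[0,0,0],[0,0,0]]
    - [70,[0,0,0],[0,0,0]]
    - [70,[0,0,0],[0,0,0]]
    - [70,[0,0,0],[0,0,0]]
    - [70,[0,0,0],[0,0,0]]
  grip_force: 20

```text
time_s: 3.2
ee_pos: [561.5, 169.7, 86.5]
ee_rot: [180.0, 0.1, -176.5]
force: [-0.7, 0.8, -0.4]
gripper_width: 69.7
gripper_force: 0.0
```

```bash
python3 - <<'E'
from h import *
s=state(); print(np.round(s["ee_pos"],1),s["gripper_width"],s["gripper_force"])
im=grab_frame("wrist"); cv2.imwrite("pics/w2.png",im); terra("wrist",im,(101,))
im=grab_frame("top"); terra("top",im,(101,))
E
```

```text
[561.5 169.7  86.5] 69.68420761167162 0.0
terra 250 218 [102.9 106.1] 101 [556.5 169.1] dia 72.4
terra 478 6 [51.4 79. ] 101 [421.8 289.3] dia 44.3
terra 349 -23 [ 91.7 121.5] 101 [412.1 214.8] dia 66.4
terra 129 259 [35.3 38.5] 101 [354.1 341.6] dia 106.2
terra 337 225 [28.8 30.3] 101 [ 451.  -232.3] dia 83.9
terra 43 178 [ 77.4 136.9] 101 [582.2 602.8] dia 395.0
terra 24 122 [13.5 67.1] 101 [753.2 676.3] dia 199.4
terra 327 117 [31.2 33.1] 101 [ 768.1 -212.6] dia 96.6
terra 255 115 [31.3 33.4] 101 [773.7  -3.8] dia 97.8
terra 384 135 [ 81.2 104.7] 101 [ 711.1 -375. ] dia 301.3
```

View pics/w2.png

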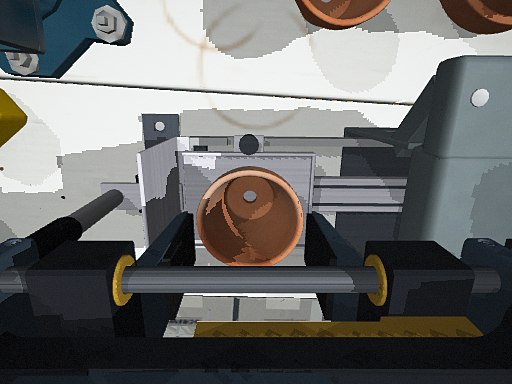

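The wrist view shows the pot still upright on the deck at (250,218), with finger tips at about (192,213) and (312,213), clear of the rim. I'll check where the tips project.

```bash
python3 - <<'E'
from h import *
for z in (86.5,105,130):
  for x in (545.5,561.5,577.5):
    print(z,x,[proj("wrist",(x,169.7+d,z)).round() for d in (-35,35)])
c,R,t=cam("wrist"); print(np.round(-R.T@t,1))
print("rim ends",[proj("wrist",(556.5,169.5+d,101)).round() for d in (-37,37)])
E
```

```text
86.5 545.5 [array([203., 194.]), array([300., 200.])]
86.5 561.5 [array([202., 215.]), array([297., 220.])]
86.5 577.5 [array([202., 235.]), array([295., 240.])]
105 545.5 [array([198., 202.]), array([304., 208.])]
105 561.5 [array([198., 225.]), array([302., 231.])]
105 577.5 [array([198., 246.]), array([299., 252.])]
130 545.5 [array([191., 216.]), array([312., 223.])]
130 561.5 [array([191., 241.]), array([309., 248.])]
130 577.5 [array([191., 265.]), array([306., 272.])]
[481.7 164.1 288.1]
rim ends [array([196., 215.]), array([304., 222.])]
```

```bash
python3 - <<'E'
from h import *
im=cv2.imread("pics/w2.png")[170:290,140:360]
im=cv2.convertScaleAbs(im,alpha=1.8,beta=30)
cv2.imwrite("pics/c2.png",cv2.resize(im,None,fx=3.6,fy=3.6,interpolation=cv2.INTER_CUBIC))
E
```

```text
(no output)
```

View pics/c2.png

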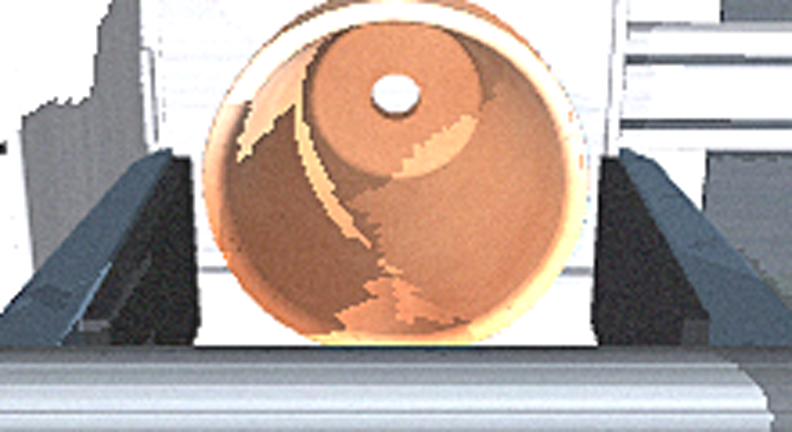

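Call:
move_arm:
  motion:
    - [88,[-0.16,0,0],[0,0,0]]
    - [88,[0,0,0],[0,0,0]]
    - [88,[0,0,0],[0,0,0]]
    - [88,[0,0,-0.4],[0,0,0]]
    - [88,[0,0,-0.4],[0,0,0]]
    - [70,[0,0,0],[0,0,0]]
    - [70,[0,0,0],[0,0,0]]
    - [70,[0,0,0],[0,0,0]]
    - [70,[0,0,0],[0,0,0]]

```text
time_s: 4.05
ee_pos: [557.0, 169.4, 65.1]
ee_rot: [180.0, -0.0, -176.5]
force: [0.4, -1.0, -2.0]
gripper_width: 70.1
gripper_force: 9.1
```

```bash
python3 - <<'E'
from h import *
s=state(); print(np.round(s["ee_pos"],1),np.round(s["qpos"],2),np.round(s["force"],1))
cv2.imwrite("pics/s1raw.png",grab_frame("side"))
for p in [(557.5,170,101),(557.5,170,67),(557.5,170,130)]: print(proj("side",p).round())
E
```

```text
[557.  169.4  65.1] [ 1.578e+01  2.447e+01  9.831e+01  1.000e-02  5.723e+01 -7.771e+01] [ 0.4 -1.  -2. ]
[269. 232.]
[269. 238.]
[269. 226.]
```

Call:
move_arm:
  motion:
    - [55,[0,0,0],[0,0,0]]
    - [55,[0,0,0],[0,0,0]]
    - [55,[0,0,0],[0,0,0]]
    - [55,[0,0,0],[0,0,0]]
  grip_force: 20

```text
time_s: 4.43
ee_pos: [556.9, 169.3, 65.2]
ee_rot: [180.0, -0.0, -176.5]
force: [-1.8, 0.7, -2.7]
gripper_width: 70.0
gripper_force: 19.9
```

```bash
python3 - <<'E'
from h import *
im=grab_frame("wrist"); cv2.imwrite("pics/w3raw.png",im); terra("wrist",im,(101,110))
a=im[150:290,140:360]; b=cv2.imread("pics/s1raw.png")[180:290,215:330]
a=cv2.resize(cv2.convertScaleAbs(a,alpha=1.6,beta=25),(620,394)); b=cv2.resize(b,None,fx=3.6,fy=3.6)
cv2.imwrite("pics/w3.png",cv2.resize(np.hstack([a,cv2.resize(b,(412,394))]),(800,306)))
s=state(); c,R,t=cam("wrist"); print(s["ee_pos"],s["gripper_width"],s["force"],(-R.T@t).round(1))
E
```

```text
terra 249 239 [115.2 117.4] 101 [557.1 169.1] dia 72.7
terra 249 239 [115.2 117.4] 110 [552.8 168.8] dia 68.8
terra 488 8 [43.  71.5] 101 [424.3 280. ] dia 35.6
terra 488 8 [43.  71.5] 110 [427.2 273.7] dia 33.7
terra 360 -21 [ 89.8 127.8] 101 [415.8 214.2] dia 62.2
terra 360 -21 [ 89.8 127.8] 110 [419.1 211.5] dia 58.8
[556.8621285  169.32943552  65.21244445] 69.53416089625283 [-0.35895736  0.19211703 -3.42716247] [477.6 164.  267.4]
```

View pics/w3.png

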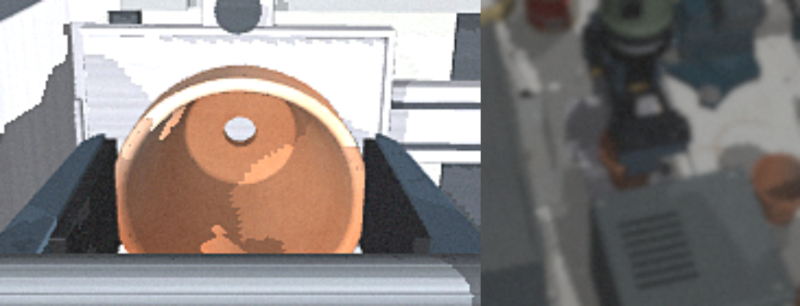

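The wrist view shows the pads closed on the pot's top edge. The tips project about 30 mm higher than the stated TCP. I'll regrasp a little deeper, watching the force.

Call:
move_arm:
  motion:
    - [86,[0,0,0],[0,0,0]]
    - [86,[0,0,0],[0,0,0]]
    - [86,[0,0,-0.16],[0,0,0]]
    - [86,[0,0,-0.16],[0,0,0]]
    - [86,[0,0,0],[0,0,0]]
    - [60,[0,0,0],[0,0,0]]
    - [60,[0,0,0],[0,0,0]]
    - [60,[0,0,0],[0,0,0]]
    - [60,[0,0,0],[0,0,0]]
    - [60,[0,0,0],[0,0,0]]
  grip_force: 20

```text
time_s: 5.32
ee_pos: [557.0, 169.4, 57.3]
ee_rot: [180.0, 0.0, -176.5]
force: [0.4, 0.5, -0.8]
gripper_width: 70.9
gripper_force: 20.0
```

Call:
move_arm:
  motion:
    - [60,[0,0,0.3],[0,0,0]]
    - [60,[0,0,0.5],[0,0,0]]
    - [60,[0,0,0.5],[0,0,0]]
    - [60,[0,0,0],[0,0,0]]
    - [60,[0,0,0],[0,0,0]]

```text
time_s: 5.73
ee_pos: [557.2, 169.4, 90.3]
ee_rot: [180.0, 0.1, -176.5]
force: [0.7, 0.3, -3.1]
gripper_width: 70.6
gripper_force: 19.9
```

```bash
python3 - <<'E'
from h import *
im=grab_frame("wrist"); cv2.imwrite("pics/w4raw.png",im); terra("wrist",im,(101,133),2000)
s=state(); print(np.round(s["ee_pos"],1),s["gripper_width"],np.round(s["force"],1))
E
```

```text
terra 250 244 [121.  123.6] 101 [573. 170.] dia 88.3
terra 250 244 [121.  123.6] 133 [557. 169.] dia 73.5
terra 476 9 [59.4 84.8] 101 [417.3 290.1] dia 48.5
terra 476 9 [59.4 84.8] 133 [427.3 269. ] dia 40.4
terra 346 -19 [ 99.2 121.8] 101 [407.9 213.8] dia 68.0
terra 346 -19 [ 99.2 121.8] 133 [419.6 205.4] dia 56.6
[556.6 169.3  89.5] 70.9066323615455 [-0.  -0.5 -1.8]
```

Call:
move_arm:
  motion:
    - [60,[0,0,0.6],[0,0,0]]
    - [60,[0,0,1],[0,0,0]]
    - [60,[0,0,1],[0,0,0]]
    - [60,[0,-0.2,1],[0,0,0]]
    - [60,[0,-0.5,1],[0,0,-0.4]]
    - [60,[-0.1,-0.8,0.6],[0,0,-0.8]]
    - [60,[-0.2,-1,0.2],[0,0,-1]]
    - [60,[-0.2,-1,0],[0,0,-1]]
    - [60,[-0.2,-1,0],[0,0,-1]]
    - [60,[-0.2,-1,0],[0,0,-1]]
    - [60,[-0.2,-1,0],[0,0,-1]]
    - [60,[-0.2,-1,0],[0,0,-1]]
    - [60,[-0.25,-1,0],[0,0,-1]]
    - [60,[-0.25,-1,0],[0,0,-1]]
    - [60,[-0.25,-1,0],[0,0,-1]]
    - [60,[-0.25,-1,0],[0,0,-1]]
    - [60,[-0.25,-1,0],[0,0,-1]]
    - [60,[-0.25,-1,0],[0,0,-1]]
    - [60,[-0.25,-1,0],[0,0,-1]]
    - [60,[-0.25,-1,0],[0,0,-1]]

```text
time_s: 7.45
ee_pos: [473.3, -219.0, 223.6]
ee_rot: [-179.9, -0.1, 122.5]
force: [0.3, -0.1, -2.3]
gripper_width: 70.9
gripper_force: 19.9
```

Call:
move_arm:
  motion:
    - [60,[-0.25,-1,0],[0,0,-1]]
    - [60,[-0.25,-1,0],[0,0,-1]]
    - [60,[-0.25,-1,0],[0,0,0]]
    - [60,[-0.2,-1,0],[0,0,0]]
    - [60,[-0.1,-0.8,0],[0,0,0]]
    - [60,[0,-0.4,0],[0,0,0]]
    - [60,[0,0,0],[0,0,0]]
    - [60,[0,0,0],[0,0,0]]

```text
time_s: 8.12
ee_pos: [448.0, -347.4, 223.9]
ee_rot: [-180.0, -0.1, 114.6]
force: [-0.7, -0.1, -2.6]
gripper_width: 70.7
gripper_force: 19.9
```

```bash
python3 - <<'E'
from h import *
s=state(); print(s["time_s"],np.round(s["ee_pos"],1),np.round(s["ee_rot"],1),s["gripper_width"],np.round(s["force"],1),np.round(s["qpos"]))
im=grab_frame("wrist"); cv2.imwrite("pics/w5raw.png",im); cv2.imwrite("pics/w5.png",im)
z=s["ee_pos"][2]+43; terra("wrist",im,(z,100),1500)
E
```

```text
8.1167 [ 448.  -347.4  223.9] [-1.800e+02 -1.000e-01  1.146e+02] 70.73299992047959 [-0.7 -0.1 -2.6] [-39.  16.  87.   0.  77. -64.]
terra 397 237 [ 66.6 152.7] 266.89583007248916 [ 526.6 -306. ] dia 90.5
terra 397 237 [ 66.6 152.7] 100 [ 642.5 -339.1] dia 185.1
terra 249 245 [121.1 123.7] 266.89583007248916 [ 449.2 -346.9] dia 73.9
terra 249 245 [121.1 123.7] 100 [ 484.1 -422.7] dia 151.1
terra 542 198 [ 69.  151.4] 266.89583007248916 [ 588.3 -251.1] dia 86.2
terra 542 198 [ 69.  151.4] 100 [ 768.6 -226.7] dia 176.4
terra 291 99 [68.8 74.3] 266.89583007248916 [ 434.1 -262.8] dia 38.5
terra 291 99 [68.8 74.3] 100 [ 453.2 -250.7] dia 78.8
```

View pics/w5.png

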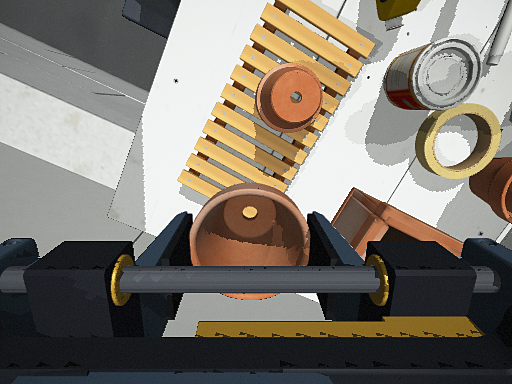

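The wrist view shows the pot held level at (249,245) above the rack's free right end. The rack pot is at (291,99), clear of it.

Call:
move_arm:
  motion:
    - [60,[-0.3,-0.15,-0.4],[0,0,0]]
    - [60,[0,0,-0.9],[0,0,0]]
    - [60,[0,0,-1],[0,0,0]]
    - [60,[0,0,-1],[0,0,0]]
    - [60,[0,0,-1],[0,0,0]]
    - [60,[0,0,-1],[0,0,0]]
    - [60,[0,0,-0.7],[0,0,0]]
    - [60,[0,0,-0.5],[0,0,0]]
    - [60,[0,0,-0.25],[0,0,0]]
    - [60,[0,0,-0.1],[0,0,0]]
    - [60,[0,0,0],[0,0,0]]
    - [60,[0,0,0],[0,0,0]]

```text
time_s: 9.17
ee_pos: [441.5, -351.9, 54.5]
ee_rot: [179.9, 0.1, 114.7]
force: [0.5, -0.4, -2.4]
gripper_width: 70.7
gripper_force: 19.9
```

Call:
move_arm:
  motion:
    - [60,[0,0,-0.1],[0,0,0]]
    - [60,[0,0,-0.08],[0,0,0]]
    - [60,[0,0,-0.06],[0,0,0]]
    - [60,[0,0,-0.04],[0,0,0]]
    - [60,[0,0,0],[0,0,0]]
    - [60,[0,0,0],[0,0,0]]

```text
time_s: 9.67
ee_pos: [440.8, -352.0, 47.3]
ee_rot: [180.0, 0.0, 114.7]
force: [-1.3, 1.0, 4.7]
gripper_width: 71.0
gripper_force: 20.1
```

Call:
move_arm:
  motion:
    - [74,[0,0,0],[0,0,0]]
    - [78,[0,0,0],[0,0,0]]
    - [84,[0,0,0],[0,0,0]]
    - [88,[0,0,0],[0,0,0]]
    - [88,[0,0,0.3],[0,0,0]]
    - [88,[0,0,0.8],[0,0,0]]
    - [88,[0,0,1],[0,0,0]]
    - [88,[0,0,1],[0,0,0]]
    - [88,[0,0,1],[0,0,0.3]]
    - [88,[0,0,1],[0,0,0.8]]
    - [88,[0,0,0.6],[0,0,1]]
    - [88,[0,0.3,0.4],[0,0,1]]
    - [88,[0,0,0],[0,0,0]]

```text
time_s: 10.75
ee_pos: [441.8, -344.6, 202.2]
ee_rot: [179.9, 0.3, 127.2]
force: [-0.5, -0.6, 0.6]
gripper_width: 87.6
gripper_force: 0.0
```

```bash
python3 - <<'E'
from h import *
s=state(); print(s["time_s"],np.round(s["ee_pos"],1),np.round(s["ee_rot"],1),s["gripper_width"])
im=grab_frame("wrist"); cv2.imwrite("pics/w6raw.png",im); terra("wrist",im,(91,100),900)
im=grab_frame("top"); cv2.imwrite("pics/t6raw.png",im); terra("top",im,(65,91),400)
E
```

```text
10.75 [ 441.8 -344.6  202.2] [179.9   0.3 127.2] 87.56314592929253
terra 247 186 [65.5 74.3] 91 [ 443.8 -351.4] dia 81.8
terra 247 186 [65.5 74.3] 100 [ 442.4 -349.3] dia 79.4
terra 313 115 [73.2 82.7] 91 [ 451.9 -249.7] dia 84.8
terra 313 115 [73.2 82.7] 100 [ 450.3 -250.6] dia 82.3
terra 129 259 [35.4 39.2] 65 [355.2 352.2] dia 111.8
terra 129 259 [35.4 39.2] 91 [354.8 343.9] dia 109.2
terra 175 248 [25.1 25.8] 65 [388.9 223.9] dia 73.8
terra 175 248 [25.1 25.8] 91 [387.7 218.6] dia 72.1
terra 379 228 [27.1 28.2] 65 [ 445.4 -357.8] dia 80.3
terra 379 228 [27.1 28.2] 91 [ 443.  -349.8] dia 78.5
terra 337 225 [28.6 31.2] 65 [ 455.7 -239.9] dia 89.1
terra 337 225 [28.6 31.2] 91 [ 453.  -234.6] dia 87.0
terra 28 182 [ 68.6 103. ] 65 [579.4 668.4] dia 306.7
terra 28 182 [ 68.6 103. ] 91 [573.9 652.9] dia 299.7
terra 24 122 [13.5 67.1] 65 [766.8 698.8] dia 205.9
terra 24 122 [13.5 67.1] 91 [757.  682.5] dia 201.2
terra 327 117 [31.2 33.1] 65 [ 782.2 -219.3] dia 99.7
terra 327 117 [31.2 33.1] 91 [ 772.  -214.5] dia 97.4
terra 255 115 [31.3 33.3] 65 [788.1  -3.6] dia 100.7
terra 255 115 [31.3 33.3] 91 [777.7  -3.8] dia 98.4
terra 384 135 [ 81.8 105.2] 65 [ 724.1 -388.2] dia 312.7
terra 384 135 [ 81.8 105.2] 91 [ 715.2 -379.5] dia 305.5
```

The finished pot stands at about (442,-351) on the rack. Next is the waiting pot at (389,223).

Call:
move_arm:
  motion:
    - [88,[0,0.4,0],[0,0,-0.6]]
    - [88,[-0.1,0.8,0],[0,0,-0.6]]
    - [88,[-0.1,1,0],[0,0,-0.6]]
    - [88,[-0.1,1,0],[0,0,-0.6]]
    - [88,[-0.1,1,0],[0,0,-0.6]]
    - [88,[-0.1,1,0],[0,0,-0.6]]
    - [88,[-0.1,1,0],[0,0,-0.6]]
    - [88,[-0.1,1,0],[0,0,-0.6]]
    - [88,[-0.1,1,0],[0,0,-0.6]]
    - [88,[-0.1,1,0],[0,0,-0.6]]
    - [88,[-0.1,1,0],[0,0,-0.6]]
    - [88,[-0.1,1,0],[0,0,-0.6]]
    - [88,[-0.1,1,0],[0,0,-0.6]]
    - [88,[-0.1,1,0],[0,0,-0.6]]
    - [88,[-0.1,1,0],[0,0,-0.6]]
    - [88,[-0.1,1,0],[0,0,-0.6]]
    - [88,[-0.1,1,0],[0,0,-0.6]]
    - [88,[-0.1,1,0],[0,0,-0.6]]
    - [88,[-0.1,1,0],[0,0,-0.6]]
    - [88,[-0.1,1,0],[0,0,-0.6]]

```text
time_s: 12.52
ee_pos: [392.4, 136.5, 198.0]
ee_rot: [-179.9, 0.1, 78.9]
force: [0.1, 0.1, 0.0]
gripper_width: 88.2
gripper_force: 0.0
```

Call:
move_arm:
  motion:
    - [88,[-0.1,1,0],[0,0,0]]
    - [88,[-0.1,1,0],[0,0,0]]
    - [88,[0,0.8,0],[0,0,0]]
    - [88,[0,0.4,0],[0,0,0]]
    - [88,[0,0,0],[0,0,0]]
    - [88,[0,0,0],[0,0,0]]

```text
time_s: 13.02
ee_pos: [387.9, 215.0, 198.3]
ee_rot: [-179.9, 0.1, 79.1]
force: [-0.2, -0.7, -0.4]
gripper_width: 88.0
gripper_force: 0.0
```

```bash
python3 - <<'E'
from h import *
s=state(); print(s["time_s"],np.round(s["ee_pos"],1),np.round(s["ee_rot"],1),s["gripper_width"],np.round(s["qpos"]))
im=grab_frame("wrist"); cv2.imwrite("pics/w7raw.png",im); terra("wrist",im,(65,),900)
E
```

```text
13.0167 [387.9 215.  198.3] [-1.799e+02  1.000e-01  7.910e+01] 88.03210922489545 [ 28.   6. 104.  -0.  70.  38.]
terra 249 168 [62.1 62.5] 65 [390.8 224.3] dia 72.6
terra 197 46 [ 88.8 107.7] 65 [361.9 361. ] dia 111.8
```

Call:
move_arm:
  motion:
    - [88,[0.08,0.36,-0.5],[0,0,0]]
    - [88,[0,0,-1],[0,0,0]]
    - [88,[0,0,-1],[0,0,0]]
    - [88,[0,0,-1],[0,0,0]]
    - [88,[0,0,-1],[0,0,0]]
    - [88,[0,0,-1],[0,0,0]]
    - [88,[0,0,-0.7],[0,0,0]]
    - [88,[0,0,-0.5],[0,0,0]]
    - [88,[0,0,-0.36],[0,0,0]]
    - [88,[0,0,0],[0,0,0]]
    - [88,[0,0,0],[0,0,0]]

```text
time_s: 13.98
ee_pos: [390.4, 224.0, 22.6]
ee_rot: [-180.0, 0.0, 79.0]
force: [-0.3, 0.8, -0.4]
gripper_width: 88.2
gripper_force: 0.0
```

Call:
move_arm:
  motion:
    - [76,[0,0,0],[0,0,0]]
    - [60,[0,0,0],[0,0,0]]
    - [60,[0,0,0],[0,0,0]]
    - [60,[0,0,0],[0,0,0]]
    - [60,[0,0,0],[0,0,0]]
  grip_force: 20

```text
time_s: 14.4
ee_pos: [390.2, 224.9, 23.3]
ee_rot: [180.0, -0.0, 79.1]
force: [-2.0, 0.4, 6.2]
gripper_width: 71.4
gripper_force: 20.0
```

Call:
move_arm:
  motion:
    - [60,[0,0,0.3],[0,0,0]]
    - [60,[0,0,0.8],[0,0,0]]
    - [60,[0,0,1],[0,0,0]]
    - [60,[0,0,1],[0,0,0]]
    - [60,[0,0,1],[0,0,0]]
    - [60,[0,0,1],[0,0,0.5]]
    - [60,[0,-0.1,0.8],[0,0,1]]
    - [60,[0.1,-0.2,0.4],[0,0,1]]
    - [60,[0.2,-0.2,0],[0,0,1]]
    - [60,[0.3,-0.2,0],[0,0,1]]
    - [60,[0.4,-0.2,0],[0,0,1]]
    - [60,[0.4,-0.2,0],[0,0,1]]
    - [60,[0.4,-0.2,0],[0,0,1]]
    - [60,[0.4,-0.2,0],[0,0,1]]
    - [60,[0.4,-0.2,0],[0,0,1]]
    - [60,[0.4,-0.2,0],[0,0,1]]
    - [60,[0.4,-0.2,0],[0,0,1]]
    - [60,[0.4,-0.2,0],[0,0,1]]
    - [60,[0.4,-0.2,0],[0,0,1]]
    - [60,[0.4,0,0],[0,0,1]]

```text
time_s: 16.07
ee_pos: [505.3, 161.0, 179.9]
ee_rot: [-179.9, 0.0, 137.3]
force: [0.3, 0.3, -2.8]
gripper_width: 71.2
gripper_force: 20.0
```

Call:
move_arm:
  motion:
    - [60,[0.4,0,0],[0,0,1]]
    - [60,[0.4,0,0],[0,0,1]]
    - [60,[0.4,0,0],[0,0,1]]
    - [60,[0.3,0,0],[0,0,1]]
    - [60,[0.2,0,0],[0,0,1]]
    - [60,[0,0,0],[0,0,1]]
    - [60,[0,0,0],[0,0,1]]
    - [60,[0,0,0],[0,0,1]]
    - [60,[0,0,0],[0,0,1]]
    - [60,[0,0,0],[0,0,1]]
    - [60,[0,0,0],[0,0,1]]
    - [60,[0,0,0],[0,0,0.5]]
    - [60,[0,0,0],[0,0,0]]
    - [60,[0,0,0],[0,0,0]]

```text
time_s: 17.23
ee_pos: [547.5, 162.0, 179.9]
ee_rot: [-180.0, -0.0, -177.0]
force: [-0.3, -0.1, -3.0]
gripper_width: 71.2
gripper_force: 20.0
```

```bash
python3 - <<'E'
from h import *
s=state(); z=s["ee_pos"][2]; print(s["time_s"],np.round(s["ee_pos"],1),np.round(s["ee_rot"],1),s["gripper_width"],np.round(s["force"],1))
im=grab_frame("wrist"); cv2.imwrite("pics/w8raw.png",im); terra("wrist",im,(z+42,),3000)
a=cv2.imread("pics/t6raw.png")[150:230,150:260]; a=cv2.resize(a,(440,320),interpolation=cv2.INTER_CUBIC)
b=cv2.resize(im[100:260,130:310],(360,320),interpolation=cv2.INTER_CUBIC)
cv2.imwrite("pics/c8.png",np.hstack([a,b]))
E
```

```text
17.2333 [547.5 162.  179.9] [-180.   -0. -177.] 71.1679627325617 [-0.3 -0.1 -3. ]
terra 250 243 [119.5 121.1] 221.88655812883343 [547.7 161.8] dia 72.6
terra 452 6 [ 98.7 140.2] 221.88655812883343 [417.8 252.1] dia 67.2
```

View pics/c8.png

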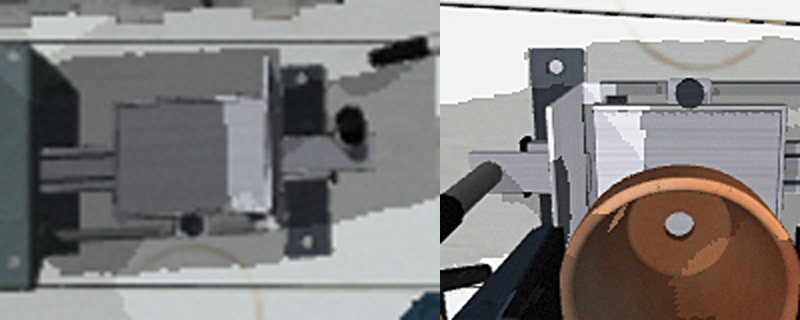

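Left (top view): the empty deck's left edge runs at crop x≈116 and the front ball is at (191,223). Right (wrist view): the deck's front edge runs from (595,104) to (783,106), and the pot is held level.

```bash
python3 - <<'E'
from h import *
for p in [(207.5,152),(301.5,153),(207.5,152.5)]: print(onz("wrist",*p,41).round(1))
g=lambda u,v,z:onz("top",150+(u+.5)/4-.5,150+(v+.5)/4-.5,z).round(1)
print(g(117,102,41),g(114,214,41),g(350,120,143))
E
```

```text
[523.8 111.8  41. ]
[519.2 221.1  41. ]
[524.4 111.8  41. ]
[606.  225.7  41. ] [520.7 224.6  41. ] [570.1  44.7 143. ]
```

Call:
move_arm:
  motion:
    - [60,[0.3,0.1,0],[0,0,0]]
    - [60,[0.36,0.12,0],[0,0,0]]
    - [60,[0,0,-0.4],[0,0,0]]
    - [60,[0,0,-0.8],[0,0,0]]
    - [60,[0,0,-1],[0,0,0]]
    - [60,[0,0,-0.9],[0,0,0]]
    - [60,[0,0,-0.7],[0,0,0]]
    - [60,[0,0,-0.4],[0,0,0]]
    - [60,[0,0,-0.24],[0,0,0]]
    - [60,[0,0,-0.1],[0,0,0]]
    - [60,[0,0,0],[0,0,0]]
    - [60,[0,0,0],[0,0,0]]

```text
time_s: 18.28
ee_pos: [565.0, 167.9, 67.4]
ee_rot: [180.0, 0.1, -176.9]
force: [0.0, 0.1, -3.0]
gripper_width: 71.6
gripper_force: 20.0
```

Call:
move_arm:
  motion:
    - [60,[0,0,-0.12],[0,0,0]]
    - [60,[0,0,-0.1],[0,0,0]]
    - [60,[0,0,-0.06],[0,0,0]]
    - [60,[0,0,-0.04],[0,0,0]]
    - [60,[0,0,0],[0,0,0]]
    - [60,[0,0,0],[0,0,0]]

```text
time_s: 18.78
ee_pos: [564.7, 167.7, 59.4]
ee_rot: [180.0, 0.1, -176.9]
force: [-1.2, -0.6, 4.3]
gripper_width: 71.8
gripper_force: 20.0
```

Call:
move_arm:
  motion:
    - [74,[0,0,0],[0,0,0]]
    - [78,[0,0,0],[0,0,0]]
    - [82,[0,0,0],[0,0,0]]
    - [86,[0,0,0],[0,0,0]]
    - [86,[0,0,0],[0,0,0]]
    - [86,[0,0,0.3],[0,0,0]]
    - [86,[0,0,0.8],[0,0,0]]
    - [86,[0,0,1],[0,0,0]]
    - [86,[0,0,1],[0,0,0]]
    - [86,[0,0,1],[0,0,0]]
    - [70,[0,-0.2,0.7],[0,0,0]]
    - [70,[0,-0.6,0.3],[0,0,0]]
    - [70,[0.05,-1,0],[0,0,0]]
    - [70,[0.05,-1,0],[0,0,0]]
    - [70,[0.05,-1,0],[0,0,0]]
    - [70,[0.05,-0.7,0],[0,0,0]]
    - [70,[0,-0.4,0],[0,0,0]]
    - [70,[0,0,0],[0,0,0]]
    - [70,[0,0,0],[0,0,0]]

```text
time_s: 20.37
ee_pos: [568.9, 44.8, 185.8]
ee_rot: [180.0, -0.0, -177.0]
force: [0.3, -0.4, 0.3]
gripper_width: 70.2
gripper_force: 0.0
```

```bash
python3 - <<'E'
from h import *
s=state(); print(s["time_s"],np.round(s["ee_pos"],1),np.round(s["ee_rot"],1))
im=grab_frame("wrist"); cv2.imwrite("pics/w9raw.png",im); terra("wrist",im,(101,),1500)
t=grab_frame("top"); cv2.imwrite("pics/t9raw.png",t)
print(proj("wrist",(569,45,143)).round(),proj("wrist",(569,45,97)).round())
hsv=cv2.cvtColor(im,cv2.COLOR_BGR2HSV); m=(hsv[...,2]<50).astype(np.uint8); m[262:]=0
n,l,st,ce=cv2.connectedComponentsWithStats(m)
for i in range(1,n):
    if st[i,4]>150: print(st[i],ce[i].round())
E
```

```text
20.3667 [568.9  44.8 185.8] [ 180.   -0. -177.]
terra 201 316 [44.5 76.3] 101 [728.2  -2. ] dia 88.7
terra 367 188 [71.5 76.9] 101 [564.1 165. ] dia 78.1
terra 8 65 [48.  86.5] 101 [ 467.5 -177.7] dia 77.9
[249. 199.] [249. 185.]
[ 117    0  110   16 1085] [177.   5.]
[144  48  57   7 236] [174.  51.]
[144  56  72  14 360] [183.  63.]
[192  57  72  29 163] [228.  69.]
[  304    86   208   176 10723] [442. 203.]
[238 181  22  32 556] [248. 197.]
[267 185  24  27 359] [276. 198.]
[  11  212  184   50 3753] [123. 247.]
[207 220  33  16 322] [222. 227.]
```

Call:
move_arm:
  motion:
    - [62,[0,0,-0.4],[0,0,0]]
    - [62,[0,0,-0.8],[0,0,0]]
    - [62,[0,0,-1],[0,0,0]]
    - [62,[0,0,-0.9],[0,0,0]]
    - [62,[0,0,-0.7],[0,0,0]]
    - [62,[0,0,-0.4],[0,0,0]]
    - [62,[0,0,-0.2],[0,0,0]]
    - [62,[0,0,0],[0,0,0]]
    - [62,[0,0,0],[0,0,0]]

```text
time_s: 21.22
ee_pos: [569.7, 45.5, 76.5]
ee_rot: [180.0, 0.1, -176.9]
force: [0.3, 0.0, 1.1]
gripper_width: 61.9
gripper_force: 0.0
```

Call:
move_arm:
  motion:
    - [40,[0,0,0],[0,0,0]]
    - [30,[0,0,0],[0,0,0]]
    - [20,[0,0,0],[0,0,0]]
    - [10,[0,0,0],[0,0,0]]
    - [10,[0,0,0],[0,0,0]]
    - [10,[0,0,0],[0,0,0]]
  grip_force: 6

```text
time_s: 21.72
ee_pos: [569.3, 45.1, 76.2]
ee_rot: [180.0, 0.0, -176.9]
force: [0.1, -0.2, 0.9]
gripper_width: 24.8
gripper_force: 0.0
```

Call:
move_arm:
  motion:
    - [10,[0,0,0],[0,0,0]]
    - [10,[0,0,0],[0,0,0]]
    - [10,[0,0,0],[0,0,0]]

```text
time_s: 21.97
ee_pos: [569.3, 45.0, 76.2]
ee_rot: [-180.0, 0.0, -176.9]
force: [0.1, -1.1, 1.8]
gripper_width: 19.7
gripper_force: 6.0
```

Call:
move_arm:
  motion:
    - [10,[0,0,0],[0,0,0]]
    - [10,[0,0.1,0],[0,0,0]]
    - [10,[-0.01,0.2,0],[0,0,0]]
    - [10,[-0.02,0.3,0],[0,0,0]]
    - [10,[-0.02,0.4,0],[0,0,0]]
    - [10,[-0.02,0.4,0],[0,0,0]]
    - [10,[-0.02,0.4,0],[0,0,0]]
    - [10,[-0.02,0.4,0],[0,0,0]]
    - [10,[-0.02,0.4,0],[0,0,0]]
    - [10,[-0.02,0.4,0],[0,0,0]]
    - [10,[-0.02,0.4,0],[0,0,0]]
    - [10,[-0.02,0.4,0],[0,0,0]]
    - [10,[-0.02,0.4,0],[0,0,0]]
    - [10,[-0.02,0.4,0],[0,0,0]]
    - [10,[-0.02,0.3,0],[0,0,0]]
    - [10,[-0.01,0.2,0],[0,0,0]]
    - [10,[0,0.1,0],[0,0,0]]
    - [10,[0,0,0],[0,0,0]]
    - [10,[0,0,0],[0,0,0]]
  grip_force: 25

```text
time_s: 23.55
ee_pos: [562.2, 176.9, 76.1]
ee_rot: [179.9, -0.0, -176.9]
force: [-3.4, 1.2, 4.2]
gripper_width: 19.4
gripper_force: 25.0
```

Call:
move_arm:
  motion:
    - [10,[0,0.1,0],[0,0,0]]
    - [10,[0,0.2,0],[0,0,0]]
    - [10,[-0.02,0.2,0],[0,0,0]]
    - [10,[-0.02,0.2,0],[0,0,0]]
    - [10,[0,0.1,0],[0,0,0]]
    - [10,[0,0,0],[0,0,0]]
    - [10,[0,0,0],[0,0,0]]

```text
time_s: 24.13
ee_pos: [561.2, 196.7, 76.1]
ee_rot: [179.9, -0.0, -176.9]
force: [-3.4, 1.5, 5.7]
gripper_width: 19.8
gripper_force: 25.0
```

Call:
move_arm:
  motion:
    - [10,[0,0.12,0],[0,0,0]]
    - [10,[0,0,0],[0,0,0]]
    - [10,[0,0,0],[0,0,0]]

```text
time_s: 24.38
ee_pos: [561.0, 199.4, 76.1]
ee_rot: [179.9, -0.1, -176.9]
force: [-3.0, 1.1, 5.4]
gripper_width: 19.5
gripper_force: 25.0
```

Call:
move_arm:
  motion:
    - [10,[0,0.12,0],[0,0,0]]
    - [10,[0,0,0],[0,0,0]]
    - [10,[0,0,0],[0,0,0]]

```text
time_s: 24.63
ee_pos: [560.8, 202.5, 76.1]
ee_rot: [179.9, -0.1, -176.9]
force: [-3.7, 1.6, 5.6]
gripper_width: 19.7
gripper_force: 25.0
```

Call:
move_arm:
  motion:
    - [10,[0,0.12,0],[0,0,0]]
    - [10,[0,0,0],[0,0,0]]
    - [10,[0,0,0],[0,0,0]]

```text
time_s: 24.88
ee_pos: [560.6, 206.0, 76.1]
ee_rot: [179.8, -0.1, -176.9]
force: [-4.2, 2.2, 6.5]
gripper_width: 19.5
gripper_force: 25.0
```

Call:
move_arm:
  motion:
    - [10,[0,0.12,0],[0,0,0]]
    - [10,[0,0,0],[0,0,0]]
    - [10,[0,0,0],[0,0,0]]

```text
time_s: 25.13
ee_pos: [560.4, 209.3, 76.1]
ee_rot: [179.8, -0.1, -176.9]
force: [-4.7, 2.7, 5.8]
gripper_width: 19.5
gripper_force: 25.0
```

Call:
move_arm:
  motion:
    - [10,[0,0.08,0],[0,0,0]]
    - [10,[0,0,0],[0,0,0]]
    - [10,[0,0,0],[0,0,0]]

```text
time_s: 25.38
ee_pos: [560.4, 210.2, 76.1]
ee_rot: [179.9, -0.1, -176.9]
force: [-5.1, 0.2, 6.6]
gripper_width: 19.2
gripper_force: 25.0
```

Call:
move_arm:
  motion:
    - [10,[0,0.08,0],[0,0,0]]
    - [10,[0,0,0],[0,0,0]]
    - [10,[0,0,0],[0,0,0]]

```text
time_s: 25.63
ee_pos: [560.3, 210.9, 76.1]
ee_rot: [-180.0, -0.2, -176.9]
force: [-4.6, -4.0, 7.3]
gripper_width: 19.2
gripper_force: 25.0
```

Call:
move_arm:
  motion:
    - [10,[0,0.08,0],[0,0,0]]
    - [10,[0,0,0],[0,0,0]]
    - [10,[0,0,0],[0,0,0]]

```text
time_s: 25.88
ee_pos: [560.2, 213.0, 76.1]
ee_rot: [-180.0, -0.2, -176.9]
force: [-4.4, -3.3, 6.9]
gripper_width: 19.4
gripper_force: 25.0
```

Call:
move_arm:
  motion:
    - [10,[0,0.08,0],[0,0,0]]
    - [10,[0,0,0],[0,0,0]]
    - [10,[0,0,0],[0,0,0]]

```text
time_s: 26.13
ee_pos: [560.1, 215.7, 76.1]
ee_rot: [180.0, -0.2, -176.9]
force: [-5.9, -1.9, 7.6]
gripper_width: 19.4
gripper_force: 25.0
```

Call:
move_arm:
  motion:
    - [10,[0,-0.1,0],[0,0,0]]
    - [10,[0,-0.1,0],[0,0,0]]
    - [10,[0,-0.06,0],[0,0,0]]
    - [10,[0,0,0],[0,0,0]]
    - [10,[0,0,0],[0,0,0]]

```text
time_s: 26.55
ee_pos: [560.4, 209.7, 76.1]
ee_rot: [179.9, -0.1, -176.9]
force: [-5.2, -0.4, 5.9]
gripper_width: 19.4
gripper_force: 25.0
```

Call:
move_arm:
  motion:
    - [24,[0,0,0],[0,0,0]]
    - [34,[0,0,0],[0,0,0]]
    - [46,[0,0,0],[0,0,0]]
    - [56,[0,0,0],[0,0,0]]
    - [56,[0,0,0],[0,0,0]]
    - [56,[0,0,0.3],[0,0,0]]
    - [56,[0,0,0.8],[0,0,0]]
    - [56,[0,0,1],[0,0,0]]
    - [56,[0,0,1],[0,0,0]]
    - [56,[0,0,1],[0,0,0]]
    - [56,[0,0,0.7],[0,0,0]]
    - [56,[0,0,0.3],[0,0,0]]
    - [56,[0,0,0],[0,0,0]]
    - [56,[0,0,0],[0,0,0]]

```text
time_s: 27.72
ee_pos: [561.4, 208.5, 203.1]
ee_rot: [-180.0, -0.0, -176.9]
force: [0.2, 0.1, 0.0]
gripper_width: 55.9
gripper_force: 0.0
```

```bash
python3 - <<'E'
from h import *
s=state(); print(s["time_s"],np.round(s["ee_pos"],1),np.round(s["force"],1),np.round(s["qpos"]))
im=grab_frame("wrist"); cv2.imwrite("pics/w10raw.png",im)
hsv=cv2.cvtColor(im,cv2.COLOR_BGR2HSV); m=(hsv[...,2]<50).astype(np.uint8)[150:240,215:290]
n,l,st,ce=cv2.connectedComponentsWithStats(m)
for i in range(1,n):
    if st[i,4]>150: print(st[i],ce[i].round(1)+[215,150])
print(proj("wrist",(560,210,143)),proj("wrist",(560,210,97)))
for p in [(250,190),(250,195),(250,200)]: print(onz("wrist",*p,130).round(1))
E
```

```text
27.7167 [561.4 208.5 203.1] [0.2 0.1 0. ] [ 19.  20.  84.   0.  76. -74.]
[ 26  26  20  29 480] [250.5 190.1]
[251.50898041 192.76899619] [251.19982863 180.55849601]
[561.1 208.7 130. ]
[566.2 209.  130. ]
[571.3 209.2 130. ]
```

Call:
move_arm:
  motion:
    - [30,[0,0,0.6],[0,0,0]]
    - [20,[-0.3,0,1],[0,0,0]]
    - [0,[-0.6,-0.1,1],[0,0,0]]
    - [0,[-0.7,-0.2,0.8],[0,0,0]]
    - [0,[-0.7,-0.3,0.6],[0.5,0.2,-0.1]]
    - [0,[-0.7,-0.3,0.4],[0.9,0.33,-0.26]]
    - [0,[-0.7,-0.3,0.2],[0.9,0.33,-0.26]]
    - [0,[-0.6,-0.2,0],[0.9,0.33,-0.26]]
    - [0,[-0.5,-0.1,0],[0.9,0.33,-0.26]]
    - [0,[-0.3,0,0],[0.9,0.33,-0.26]]
    - [0,[0,0,0],[0.9,0.33,-0.26]]
    - [0,[0,0,0],[0,0,0]]
    - [0,[0,0,0],[0,0,0]]

```text
time_s: 28.85
ee_pos: [434.1, 170.3, 317.0]
ee_rot: [156.3, -8.7, 178.0]
force: [-0.2, -0.2, 0.8]
gripper_width: 0.9
gripper_force: 0.0
```

```bash
cat > fk.py <<'E'
import json,numpy as np
from scipy.spatial.transform import Rotation as Ro
from scipy.optimize import least_squares
def fk(q,p):
    a1,d1,L2,a3,L3,d6=p; q=np.asarray(q,float)
    R=Ro.from_euler('ZY',[q[0],q[1]],degrees=True); pos=Ro.from_euler('Z',q[0],degrees=True).apply([a1,0,d1])+R.apply([0,0,L2])
    R=R*Ro.from_euler('y',q[2],degrees=True); pos=pos+R.apply([a3,0,L3])
    R=R*Ro.from_euler('ZYZ',[q[3],q[4],q[5]+S6],degrees=True)
    return pos+R.apply([0,0,d6]),R
S6=-90
E
cat > log.py <<'E'
from h import *; from fk import *
s=state(); json.dump([list(map(float,s["qpos"])),list(map(float,s["ee_pos"])),list(map(float,s["ee_rot"]))],open("log.jsonl","a")); open("log.jsonl","a").write("\n")
D=[json.loads(l) for l in open("log.jsonl")]
D0=[([73.74,18.35,89.71,0,72.04,-1.15],[149.79,554.56,181.93],[-179.9,0,164.89]),([15.78,24.47,98.31,0.01,57.23,-77.71],[557,169.4,65.1],[180,0,-176.5])]
print(s["time_s"],np.round(s["qpos"],1),np.round(s["ee_pos"],1),np.round(s["ee_rot"],1),np.round(s["force"],1))
W=[([19,15,82,0,83,-73],[526.7,194.3,272]),([-39,16,87,0,77,-64],[448,-347.4,223.9]),([28,6,104,0,70,38],[387.9,215,198.3]),([19,20,84,0,76,-74],[561.4,208.5,203.1])]
def res(p): return np.concatenate([fk(q,p)[0]-x for q,x,_ in D+D0]+[(fk(q,p)[0]-x)*.15 for q,x in W])
r=least_squares(res,[50,300,350,0,350,250],x_scale=100); print(r.x.round(1),np.abs(res(r.x)).max().round(1))
json.dump(list(r.x),open("p.json","w"))
for q,x,e in (D+D0)[-4:]: print((fk(q,r.x)[0]-x).round(1), np.degrees((Ro.from_euler('xyz',e,degrees=True).inv()*fk(q,r.x)[1]).as_rotvec()).round(1))
E
python3 log.py
```

```text
28.85 [  1.2   6.8  90.6  24.1  89.9 -86.6] [434.1 170.3 317. ] [156.3  -8.7 178. ] [-0.2 -0.2  0.8]
[  8.8 180.7 568.7  17.5 413.  394.6] 11.1
[-0.2 -0.2  0.5] [  -0.   -0. -180.]
[11.  -3.2 -0.7] [  0.   0. 180.]
[  3.1 -11.1   0.3] [  -0.   -0. -180.]
```

```bash
sed -i 's/a1,d1,L2,a3,L3,d6=p/a1,d1,L2,a3,L3,d6,b=p/; s/\[a1,0,d1\]/[a1,b,d1]/; s/S6=-90/S6=90/' fk.py; sed -i 's/350,250\]/350,250,11]/' log.py; sed -i 's/^s=state().*$/s=state(); open("log.jsonl","a").write(json.dumps([list(map(float,s[k])) for k in ("qpos","ee_pos","ee_rot")])+"\\n")/' log.py; python3 log.py
```

```text
28.85 [  1.2   6.8  90.6  24.1  89.9 -86.6] [434.1 170.3 317. ] [156.3  -8.7 178. ] [-0.2 -0.2  0.8]
[-1.000e-01  1.402e+02  5.914e+02  2.470e+01  4.170e+02  3.668e+02
  1.150e+01] 0.6
[-0. -0.  0.] [-0.  0.  0.]
[-0. -0.  0.] [-0.  0.  0.]
[-0. -0.  0.] [-0.  0. -0.]
[-0.  0.  0.] [-0.  0.  0.]
```

```bash
cat > plan.py <<'E'
from fk import *
p=json.load(open("p.json")); a1,d1,L2,a3,L3,d6,b=p
LO=np.array([-177.97,-48.28,12.27,-77.06,2.81,-146.56])+2; HI=np.array([177.97,115.42,149.76,257.06,150.46,146.56])-2
def ik(pos,R):
    """R: scipy Rotation; elbow-up, q5>0 solutions within limits (list)"""
    w=np.asarray(pos)-d6*R.apply([0,0,1]); r2=w[0]**2+w[1]**2-b*b; out=[]
    if r2<=0: return out
    r=np.sqrt(r2); q1=np.arctan2(w[1],w[0])-np.arctan2(b,r)
    x=r-a1; z=w[2]-d1; l3=np.hypot(a3,L3); f=np.arctan2(a3,L3)
    c=(x*x+z*z-L2**2-l3**2)/(2*L2*l3)
    if abs(c)>1: return out
    t=np.arccos(c); q3=t-f; q2=np.arctan2(x,z)-np.arctan2(l3*np.sin(t),L2+l3*np.cos(t))
    M=Ro.from_euler('ZYY',[q1,q2,q3]).inv()*R; A=M.as_matrix()
    q5=np.degrees(np.arccos(np.clip(A[2,2],-1,1))); q4=np.degrees(np.arctan2(A[1,2],A[0,2])); q6=np.degrees(np.arctan2(A[2,1],-A[2,0]))-S6
    for k in(0,360):
        Q=np.array([np.degrees(q1),np.degrees(q2),np.degrees(q3),q4+k if q4<-77 or k else q4,q5,(q6+180)%360-180])
        if (Q>LO).all() and (Q<HI).all(): out.append(Q); break
    return out
YAW=np.radians(2.9); O=np.array([554.,334.5])
def loc(P):
    d=P[:,:2]-O; c,s=np.cos(YAW),np.sin(YAW); return np.c_[d@[c,s],d@[-s,c],P[:,2]]
def box(P,lo,hi): return np.linalg.norm(np.maximum(np.maximum(np.array(lo)-P,P-np.array(hi)),0),axis=1)
def clear(Q,pos,R,tip=0,parts=False):
    """least clearance of forearm, wrist, body and fingers to the furniture (fingers reported apart)"""
    z=R.apply([0,0,1]); y=R.apply([0,1,0]); pos=np.asarray(pos); w=pos-d6*z
    q=np.radians(Q); e=Ro.from_euler('Z',q[0]).apply([a1,b,d1])+Ro.from_euler('ZY',q[:2]).apply([0,0,L2])
    P=[];r=[]
    for t in np.linspace(.2,1,9): P.append(e+(w-e)*t); r.append(62)
    for d in np.linspace(185,d6,6): P.append(pos-d*z); r.append(50)
    for d in (117,150):
        for o in (-51,-25,0,25,51): P.append(pos-d*z+o*y); r.append(38)
    n=len(P)
    for d in np.linspace(tip+14,80,5): P.append(pos-d*z); r.append(17)
    P=np.array(P);r=np.array(r); L=loc(P)
    D=np.min([P[:,2],box(P,(220,-125,0),(470,66,148)),box(P,(440,432,0),(720,800,190)),box(P,(651,56,0),(900,374,213)),
      np.hypot(np.maximum(np.hypot(P[:,0]-357,P[:,1]-352)-54,0),np.maximum(P[:,2]-94,0)),
      box(L,(-64,-75,0),(64,85,150)),box(L,(-106,-75,131),(64,85,150)),box(L,(-85,-75,110),(64,85,150)),
      box(L,(-60,-150,0),(60,-75,143))],axis=0)-r
    return D[:n].min(),D[n:].min()
def Rt(az,el,roll):
    """tool z along az/el; roll 0: tool x up"""
    a,e=np.radians([az,el]); z=np.array([np.cos(e)*np.cos(a),np.cos(e)*np.sin(a),np.sin(e)]); x=np.array([0,0,1])-z*z[2]; x/=np.linalg.norm(x)
    return Ro.from_matrix(np.c_[x,np.cross(z,x),z])*Ro.from_euler('z',roll,degrees=True)
E
python3 - <<'E'
from h import *; from plan import *
s=state(); R0=Ro.from_euler('xyz',s["ee_rot"],degrees=True); c,R,t=cam("wrist")
print("ik check",ik(s["ee_pos"],R0),np.round(s["qpos"],1))
ct=R0.inv().apply(-R.T@t-s["ee_pos"]); Rc=R0.inv()*Ro.from_matrix(R.T) # cam->tool
print("cam in tool",ct.round(1)); np.savez("cam.npz",ct=ct,Rc=Rc.as_matrix())
B=np.array([459,330,100.]); res=[]
for az in range(-30,111,10):
  for el in range(-60,31,10):
    for roll in range(0,360,30):
      Rr=Rt(az,el,roll)
      for (u,v) in [(256,60),(256,130),(120,100),(390,100)]:
        ray_c=np.array([(u-c["cx"])/c["fx"],(v-c["cy"])/c["fy"],1]); d=Rr.apply(Rc.apply(ray_c))
        for dep in (220,280,340):
          C=B-d*dep; pos=C-Rr.apply(ct); n=(C-B)/np.linalg.norm(C-B)
          vis=n@np.array([-.707,0,-.707])
          if vis<.2 or n[2]>.75*abs(n[0]) : continue
          for Q in ik(pos,Rr):
            cb,cf=clear(Q,pos,Rr); 
            if min(cb,cf)>15: res.append((abs(Q-s["qpos"]).max(),az,el,roll,u,v,dep,vis.round(2),round(cb),round(cf),pos.round().tolist(),Q.round().tolist()))
res.sort(key=lambda r:r[0]); print(len(res)); [print(r) for r in res[:6]]
res.sort(key=lambda r:-r[7]); [print(r) for r in res[:4]]
# pressing poses: true tip about 33 short of the TCP
res=[]
for yb in (300,330,360):
 B=np.array([459,yb,100.])
 for az in range(-30,121,10):
  for el in range(-40,41,10):
   for roll in (0,90,180,270):
    Rr=Rt(az,el,roll); pos=B+33*Rr.apply([0,0,1])+np.array([-18,0,-18])
    for Q in ik(pos,Rr):
      cb,cf=clear(Q,pos,Rr,33)
      if cb>8: res.append((yb,az,el,roll,round(cb),round(cf),Q.round().tolist()))
print(len(res))
for yb in (300,330,360): [print(r) for r in sorted([r for r in res if r[0]==yb],key=lambda r:-min(r[4],r[5]+12))[:6]]
E
```

```text
Traceback (most recent call last):
  File "plan.py", line 13, in ik
    M=Ro.from_euler('ZYY',[q1,q2,q3]).inv()*R; A=M.as_matrix()
      ~~~~~~~~~~~~~^^^^^^^^^^^^^^^^^^
  File "scipy/spatial/transform/_rotation.pyx", line 1423, in scipy.spatial.transform._rotation.Rotation.from_euler
ValueError: Expected consecutive axes to be different, got ZYY
```

```bash
sed -i "s/Ro.from_euler('ZYY',\[q1,q2,q3\])/Ro.from_euler('ZY',[q1,q2+q3])/" plan.py
cat > search.py <<'E'
from h import *; from plan import *
s=state(); R0=Ro.from_euler('xyz',s["ee_rot"],degrees=True); c,R,t=cam("wrist")
print("ik check",ik(s["ee_pos"],R0),np.round(s["qpos"],1))
ct=R0.inv().apply(-R.T@t-s["ee_pos"]); Rc=R0.inv()*Ro.from_matrix(R.T)
print("cam in tool",ct.round(1)); np.savez("cam.npz",ct=ct,Rc=Rc.as_matrix())
B=np.array([459,330,100.]); res=[]
for az in range(-30,111,10):
  for el in range(-60,31,10):
    for roll in range(0,360,30):
      Rr=Rt(az,el,roll)
      for (u,v) in [(256,60),(256,130),(120,100),(390,100)]:
        ray_c=np.array([(u-c["cx"])/c["fx"],(v-c["cy"])/c["fy"],1]); d=Rr.apply(Rc.apply(ray_c))
        for dep in (220,280,340):
          C=B-d*dep; pos=C-Rr.apply(ct); n=(C-B)/np.linalg.norm(C-B)
          vis=n@np.array([-.707,0,-.707])
          if vis<.2 or n[2]>.75*abs(n[0]) : continue
          for Q in ik(pos,Rr):
            cb,cf=clear(Q,pos,Rr)
            if min(cb,cf)>15: res.append((round(abs(Q-s["qpos"]).max()),az,el,roll,u,v,dep,vis.round(2),round(cb),round(cf),pos.round().tolist(),Q.round().tolist()))
res.sort(key=lambda r:r[0]); print(len(res)); [print(r) for r in res[:6]]
res.sort(key=lambda r:-r[7]); [print(r) for r in res[:4]]
res=[]
for yb in (300,330,360):
 B=np.array([459,yb,100.])
 for az in range(-30,121,10):
  for el in range(-40,41,10):
   for roll in (0,90,180,270):
    Rr=Rt(az,el,roll); pos=B+33*Rr.apply([0,0,1])+np.array([-18,0,-18])
    for Q in ik(pos,Rr):
      cb,cf=clear(Q,pos,Rr,33)
      if cb>8: res.append((yb,az,el,roll,round(cb),round(cf),Q.round().tolist()))
print(len(res))
for yb in (300,330,360): [print(r) for r in sorted([r for r in res if r[0]==yb],key=lambda r:-min(r[4],r[5]+12))[:6]]
E
python3 search.py
```

```text
ik check [array([  1.18667551,   6.79460228,  90.62118176,  24.10582167,
        89.92663599, -86.61658038])] [  1.2   6.8  90.6  24.1  89.9 -86.6]
cam in tool [ 7.950e+01 -2.000e-01 -2.024e+02]
654
(72, -30, -50, 90, 120, 100, 280, np.float64(0.22), 67, 61, [368.0, 479.0, 90.0], [74.0, 31.0, 97.0, -42.0, 69.0, -55.0])
(73, -10, -50, 120, 120, 100, 280, np.float64(0.21), 85, 56, [376.0, 481.0, 128.0], [73.0, 23.0, 105.0, -49.0, 58.0, -37.0])
(75, -20, -50, 90, 120, 100, 220, np.float64(0.26), 35, 26, [401.0, 439.0, 59.0], [70.0, 28.0, 108.0, -51.0, 56.0, -56.0])
(75, -20, -50, 90, 120, 100, 280, np.float64(0.26), 94, 43, [344.0, 461.0, 90.0], [76.0, 26.0, 106.0, -46.0, 62.0, -56.0])
(76, -30, -50, 60, 120, 100, 280, np.float64(0.24), 84, 21, [315.0, 425.0, 74.0], [77.0, 28.0, 107.0, -42.0, 66.0, -78.0])
(76, -30, -40, 90, 120, 100, 280, np.float64(0.37), 62, 56, [372.0, 477.0, 64.0], [77.0, 37.0, 98.0, -50.0, 73.0, -45.0])
(206, -30, 0, 210, 390, 100, 340, np.float64(0.83), 28, 75, [235.0, 248.0, 92.0], [99.0, 51.0, 128.0, -51.0, 90.0, 120.0])
(207, -30, 0, 210, 390, 100, 280, np.float64(0.83), 42, 56, [302.0, 239.0, 105.0], [91.0, 50.0, 131.0, -59.0, 90.0, 121.0])
(219, -20, 0, 210, 390, 100, 340, np.float64(0.83), 28, 75, [252.0, 211.0, 92.0], [104.0, 54.0, 141.0, -57.0, 82.0, 132.0])
(220, -20, 0, 210, 390, 100, 280, np.float64(0.83), 42, 73, [320.0, 213.0, 105.0], [92.0, 52.0, 142.0, -68.0, 85.0, 133.0])
0
```

```bash
cat > press.py <<'E'
from plan import *
import sys
ys=[float(a) for a in sys.argv[1:]] or (290,330,370)
for yb in ys:
 B=np.array([554-95.6-(yb-334.5)*.05,yb,99.]); res=[]
 for az in range(-120,151,10):
  for el in range(-60,46,7):
   for roll in range(0,360,45):
    Rr=Rt(az,el,roll); z=Rr.apply([0,0,1])
    for tip in (33,):
     for off in (0,15,30):
      pos=B+(tip+off)*z+np.array([-14,0,-14])
      for Q in ik(pos,Rr):
        cb,cf=clear(Q,pos,Rr,tip)
        res.append((min(cb,cf+10),az,el,roll,off,round(cb),round(cf),pos.round().tolist(),Q.round().tolist()))
 res.sort(key=lambda r:-r[0]); print(yb,len(res)); [print(r[1:]) for r in res[:6]]
E
python3 press.py
```

```text
290 6309
(30, -39, 45, 0, 22, 19, [469.0, 303.0, 64.0], [33.0, 18.0, 146.0, 185.0, 35.0, -47.0])
(30, -39, 225, 0, 22, 19, [469.0, 303.0, 64.0], [33.0, 18.0, 146.0, 185.0, 35.0, 133.0])
(20, -39, 45, 0, 18, 20, [471.0, 299.0, 64.0], [42.0, 18.0, 145.0, 211.0, 36.0, -56.0])
(20, -39, 225, 0, 18, 20, [471.0, 299.0, 64.0], [42.0, 18.0, 145.0, 211.0, 36.0, 124.0])
(40, -39, 45, 0, 18, 18, [466.0, 306.0, 64.0], [24.0, 18.0, 146.0, 158.0, 36.0, -37.0])
(40, -39, 225, 0, 18, 18, [466.0, 306.0, 64.0], [24.0, 18.0, 146.0, 158.0, 36.0, 143.0])
330 6421
(0, -53, 180, 0, 13, 7, [464.0, 330.0, 59.0], [52.0, 18.0, 126.0, -70.0, 30.0, 23.0])
(40, -46, 45, 0, 11, 12, [462.0, 345.0, 61.0], [32.0, 16.0, 138.0, 162.0, 18.0, -34.0])
(-10, -46, 0, 0, 11, 3, [467.0, 326.0, 61.0], [58.0, 22.0, 125.0, -75.0, 42.0, -139.0])
(-10, -46, 180, 0, 11, 3, [467.0, 326.0, 61.0], [58.0, 22.0, 125.0, -75.0, 42.0, 41.0])
(40, -39, 45, 0, 10, 10, [464.0, 346.0, 64.0], [31.0, 19.0, 143.0, 168.0, 34.0, -40.0])
(40, -39, 225, 0, 10, 10, [464.0, 346.0, 64.0], [31.0, 19.0, 143.0, 168.0, 34.0, 140.0])
370 6572
(0, -53, 180, 0, 11, 5, [462.0, 370.0, 59.0], [55.0, 20.0, 122.0, -66.0, 33.0, 21.0])
(10, -53, 180, 0, 9, 5, [462.0, 373.0, 59.0], [52.0, 18.0, 125.0, -74.0, 25.0, 18.0])
(-10, -46, 0, 0, 8, 2, [465.0, 366.0, 61.0], [61.0, 24.0, 121.0, -71.0, 44.0, -142.0])
(-10, -46, 180, 0, 8, 2, [465.0, 366.0, 61.0], [61.0, 24.0, 121.0, -71.0, 44.0, 38.0])
(-30, -53, 135, 0, 7, 9, [460.0, 360.0, 59.0], [59.0, 27.0, 109.0, -48.0, 55.0, -14.0])
(-30, -46, 135, 0, 7, 6, [462.0, 359.0, 61.0], [62.0, 29.0, 110.0, -55.0, 58.0, -5.0])
```

```bash
python3 - <<'E'
from h import *; from plan import *
c=camera_info("wrist"); f=np.load("cam.npz"); ct=f["ct"]; Rc=Ro.from_matrix(f["Rc"]); q0=np.array(state()["qpos"])
B=np.array([459,335,100.]); res=[]
for az in range(-60,111,10):
  for el in range(-60,11,10):
    for roll in range(0,360,30):
      Rr=Rt(az,el,roll)
      for (u,v) in [(256,60),(256,130),(120,100),(390,100)]:
        d=Rr.apply(Rc.apply([(u-c["cx"])/c["fx"],(v-c["cy"])/c["fy"],1]))
        for dep in (240,300,360,420):
          C=B-d*dep; pos=C-Rr.apply(ct); n=(C-B)/np.linalg.norm(C-B); vis=n@np.array([-.707,0,-.707])
          if vis<.35 or n[2]>.6*abs(n[0]): continue
          for Q in ik(pos,Rr):
            m=min(clear(Q,pos,Rr))
            if m>25: res.append((abs(Q-q0)[[0,3,5]].sum(),az,el,roll,u,v,dep,round(vis,2),round(m),pos.round().tolist(),Q.round().tolist()))
res.sort(key=lambda r:r[0]); print(len(res)); [print(r) for r in res[:12]]
E
```

```text
996
(np.float64(146.80510764290335), -50, -30, 30, 120, 100, 300, np.float64(0.39), 26, [297.0, 416.0, 36.0], [81.0, 45.0, 95.0, -41.0, 89.0, -89.0])
(np.float64(148.32173456483122), -50, -30, 30, 120, 100, 360, np.float64(0.39), 45, [240.0, 448.0, 55.0], [86.0, 45.0, 91.0, -37.0, 94.0, -89.0])
(np.float64(149.9368158274671), -50, -30, 30, 120, 100, 420, np.float64(0.39), 65, [184.0, 481.0, 75.0], [91.0, 46.0, 85.0, -34.0, 100.0, -89.0])
(np.float64(154.97420024178018), -40, -30, 30, 120, 100, 360, np.float64(0.44), 45, [224.0, 409.0, 55.0], [91.0, 41.0, 103.0, -41.0, 86.0, -87.0])
(np.float64(156.38093789571843), -40, -30, 30, 120, 100, 420, np.float64(0.44), 65, [162.0, 431.0, 75.0], [96.0, 41.0, 98.0, -37.0, 92.0, -87.0])
(np.float64(167.45198501279947), -30, -30, 30, 120, 100, 360, np.float64(0.47), 45, [215.0, 367.0, 55.0], [95.0, 36.0, 115.0, -46.0, 79.0, -84.0])
(np.float64(167.73042679971599), -30, -30, 30, 120, 100, 420, np.float64(0.47), 65, [150.0, 378.0, 75.0], [102.0, 36.0, 111.0, -40.0, 84.0, -84.0])
(np.float64(167.86999230556188), -40, -10, 30, 256, 130, 360, np.float64(0.35), 48, [351.0, 468.0, 90.0], [83.0, 53.0, 90.0, -57.0, 101.0, -91.0])
(np.float64(168.23969878454398), -50, -30, 60, 120, 100, 420, np.float64(0.42), 26, [248.0, 558.0, 43.0], [86.0, 54.0, 72.0, -38.0, 103.0, -65.0])
(np.float64(169.99735196385964), -60, -10, 0, 120, 100, 360, np.float64(0.45), 29, [229.0, 418.0, 47.0], [85.0, 58.0, 85.0, -37.0, 111.0, -112.0])
(np.float64(172.2259366028772), -40, -10, 30, 256, 130, 420, np.float64(0.35), 63, [304.0, 505.0, 106.0], [87.0, 53.0, 84.0, -55.0, 106.0, -94.0])
(np.float64(172.26571180217297), -60, -10, 0, 120, 100, 420, np.float64(0.45), 39, [175.0, 458.0, 57.0], [90.0, 59.0, 78.0, -34.0, 117.0, -113.0])
```

```bash
cat > path.py <<'E'
from h import *; from plan import *
def path(wps,p0=None,R0=None,show=True):
    """wps: list of (pos,Rotation,nrows); checks limits and clearance on the way, prints the shift and turn of each leg in units"""
    s=state(); p0=np.array(s["ee_pos"]) if p0 is None else p0; R0=Ro.from_euler('xyz',s["ee_rot"],degrees=True) if R0 is None else R0
    for pos,R,n in wps:
        pos=np.array(pos,float); rv=(R*R0.inv()).as_rotvec(degrees=True); m=[];bad=0;mj=0;last=None
        for t in np.linspace(0,1,n+1):
            P=p0+(pos-p0)*t; Rr=Ro.from_rotvec(rv*t,degrees=True)*R0; q=ik(P,Rr)
            if not q: bad+=1; last=None; continue
            if last is not None: mj=max(mj,abs(q[0]-last).max())
            last=q[0]; m.append(min(clear(q[0],P,Rr,33)))
        print("leg",n,"shift",((pos-p0)/25).round(2),"turn",(rv/4).round(2),"per row",((pos-p0)/25/n).round(3),(rv/4/n).round(3),"bad",bad,"clear",np.round(min(m)) if m else None,"maxjoint/row",round(mj,1),"q",None if last is None else last.round())
        p0,R0=pos,R
E
python3 - <<'E'
from path import *
c=camera_info("wrist"); f=np.load("cam.npz"); ct=f["ct"]; Rc=Ro.from_matrix(f["Rc"]); B=np.array([459,335,100.])
for az,el,roll,pos in [(-50,-30,30,(240,448,55)),(-40,-30,30,(224,409,55)),(-30,-30,30,(215,367,55)),(-40,-10,30,(351,468,90)),(-40,-10,30,(304,505,106)),(-60,-10,0,(175,458,57))]:
    R=Rt(az,el,roll); C=np.array(pos)+R.apply(ct); T=np.linspace(0,1,40)[:,None]; S=C+(B-C)*T
    o=(np.hypot(S[:,0]-357,S[:,1]-352)-54)[S[:,2]<100].min() if (S[:,2]<100).any() else 99
    print(az,el,"cam",C.round(),"occl clearance",round(o))
    path([((pos[0],pos[1],250),R,26),(pos,R,10)])
E
```

```text
-50 -30 cam [119. 530. 216.] occl clearance 99
leg 26 shift [-7.76 11.11 -2.68] turn [-19.51  -2.7   25.7 ] per row [-0.299  0.427 -0.103] [-0.75  -0.104  0.988] bad 0 clear 175.0 maxjoint/row 4.0 q [  86.   33.   82.  -40.  111. -102.]
leg 10 shift [ 0.   0.  -7.8] turn [0. 0. 0.] per row [ 0.    0.   -0.78] [0. 0. 0.] bad 0 clear 53.0 maxjoint/row 1.7 q [ 86.  45.  91. -37.  94. -89.]
-40 -30 cam [ 91. 469. 216.] occl clearance 99
leg 26 shift [-8.4   9.55 -2.68] turn [-19.79  -4.52  27.75] per row [-0.323  0.367 -0.103] [-0.761 -0.174  1.067] bad 0 clear 191.0 maxjoint/row 4.0 q [  91.   27.   94.  -42.  103. -102.]
leg 10 shift [ 0.   0.  -7.8] turn [0. 0. 0.] per row [ 0.    0.   -0.78] [0. 0. 0.] bad 0 clear 53.0 maxjoint/row 1.8 q [ 91.  41. 103. -41.  86. -87.]
-30 -30 cam [ 73. 403. 216.] occl clearance 99
leg 26 shift [-8.76  7.87 -2.68] turn [-19.96  -6.43  29.77] per row [-0.337  0.303 -0.103] [-0.768 -0.247  1.145] bad 0 clear 193.0 maxjoint/row 4.1 q [  95.   20.  105.  -45.   97. -102.]
leg 10 shift [ 0.   0.  -7.8] turn [0. 0. 0.] per row [ 0.    0.   -0.78] [0. 0. 0.
[... 560 characters left out ...]
 26.23] per row [-0.2    0.515 -0.103] [-0.988 -0.125  1.009] bad 0 clear 137.0 maxjoint/row 4.7 q [  87.   44.   81.  -59.  113. -106.]
leg 10 shift [ 0.    0.   -5.76] turn [0. 0. 0.] per row [ 0.     0.    -0.576] [0. 0. 0.] bad 0 clear 63.0 maxjoint/row 1.3 q [ 87.  53.  84. -55. 106. -94.]
-60 -10 cam [ 82. 619. 170.] occl clearance 99
leg 26 shift [-10.36  11.51  -2.68] turn [-21.89   6.51  29.68] per row [-0.399  0.443 -0.103] [-0.842  0.251  1.142] bad 0 clear 165.0 maxjoint/row 4.2 q [  90.   46.   75.  -40.  130. -124.]
leg 10 shift [ 0.    0.   -7.72] turn [0. 0. 0.] per row [ 0.     0.    -0.772] [0. 0. 0.] bad 0 clear 39.0 maxjoint/row 1.5 q [  90.   59.   78.  -34.  117. -113.]
```

Call:
move_arm:
  motion:
    - [0,[-0.3,0.43,-0.1],[-0.75,-0.1,0.99]]
    - [0,[-0.3,0.43,-0.1],[-0.75,-0.1,0.99]]
    - [0,[-0.3,0.43,-0.1],[-0.75,-0.1,0.99]]
    - [0,[-0.3,0.43,-0.1],[-0.75,-0.1,0.99]]
    - [0,[-0.3,0.43,-0.1],[-0.75,-0.1,0.99]]
    - [0,[-0.3,0.43,-0.1],[-0.75,-0.1,0.99]]
    - [0,[-0.3,0.43,-0.1],[-0.75,-0.1,0.99]]
    - [0,[-0.3,0.43,-0.1],[-0.75,-0.1,0.99]]
    - [0,[-0.3,0.43,-0.1],[-0.75,-0.1,0.99]]
    - [0,[-0.3,0.43,-0.1],[-0.75,-0.1,0.99]]
    - [0,[-0.3,0.43,-0.1],[-0.75,-0.1,0.99]]
    - [0,[-0.3,0.43,-0.1],[-0.75,-0.1,0.99]]
    - [0,[-0.3,0.43,-0.1],[-0.75,-0.1,0.99]]
    - [0,[-0.3,0.43,-0.1],[-0.75,-0.1,0.99]]
    - [0,[-0.3,0.43,-0.1],[-0.75,-0.1,0.99]]
    - [0,[-0.3,0.43,-0.1],[-0.75,-0.1,0.99]]
    - [0,[-0.3,0.43,-0.1],[-0.75,-0.1,0.99]]
    - [0,[-0.3,0.43,-0.1],[-0.75,-0.1,0.99]]
    - [0,[-0.3,0.43,-0.1],[-0.75,-0.1,0.99]]
    - [0,[-0.3,0.43,-0.1],[-0.75,-0.1,0.99]]

```text
time_s: 30.52
ee_pos: [283.1, 388.3, 268.1]
ee_rot: [-149.5, -32.5, -115.8]
force: [-0.0, 0.5, -0.1]
gripper_width: 0.2
gripper_force: 0.0
```

Call:
move_arm:
  motion:
    - [0,[-0.3,0.43,-0.1],[-0.75,-0.1,0.99]]
    - [0,[-0.3,0.43,-0.1],[-0.75,-0.1,0.99]]
    - [0,[-0.3,0.43,-0.1],[-0.75,-0.1,0.99]]
    - [0,[-0.3,0.43,-0.1],[-0.75,-0.1,0.99]]
    - [0,[-0.3,0.43,-0.1],[-0.75,-0.1,0.99]]
    - [0,[-0.3,0.43,-0.1],[-0.75,-0.1,0.99]]
    - [0,[0,0,-0.5],[0,0,0]]
    - [0,[0,0,-0.9],[0,0,0]]
    - [0,[0,0,-1],[0,0,0]]
    - [0,[0,0,-1],[0,0,0]]
    - [0,[0,0,-1],[0,0,0]]
    - [0,[0,0,-1],[0,0,0]]
    - [0,[0,0,-1],[0,0,0]]
    - [0,[0,0,-0.7],[0,0,0]]
    - [0,[0,0,-0.4],[0,0,0]]
    - [0,[0,0,0],[0,0,0]]
    - [0,[0,0,0],[0,0,0]]

```text
time_s: 31.93
ee_pos: [239.2, 451.0, 66.3]
ee_rot: [-139.6, -48.9, -98.7]
force: [-0.1, -0.3, -0.4]
gripper_width: -0.1
gripper_force: 0.0
```

```bash
python3 log.py | head -3; python3 - <<'E'
from h import *
im=grab_frame("wrist"); cv2.imwrite("pics/w11raw.png",im)
print([proj("wrist",(459,y,99)).round() for y in (290,330,370)])
cv2.imwrite("pics/w11.png",cv2.resize(im,(800,600),interpolation=cv2.INTER_CUBIC))
E
```

```text
31.9333 [ 86.1  44.7  89.8 -36.9  95.4 -90.1] [239.2 451.   66.3] [-139.6  -48.9  -98.7] [-0.1 -0.3 -0.4]
[-1.000e-01  1.403e+02  5.914e+02  2.470e+01  4.170e+02  3.668e+02
  1.150e+01] 0.6
[array([147.,  83.]), array([130., 104.]), array([112., 126.])]
```

View pics/w11.png

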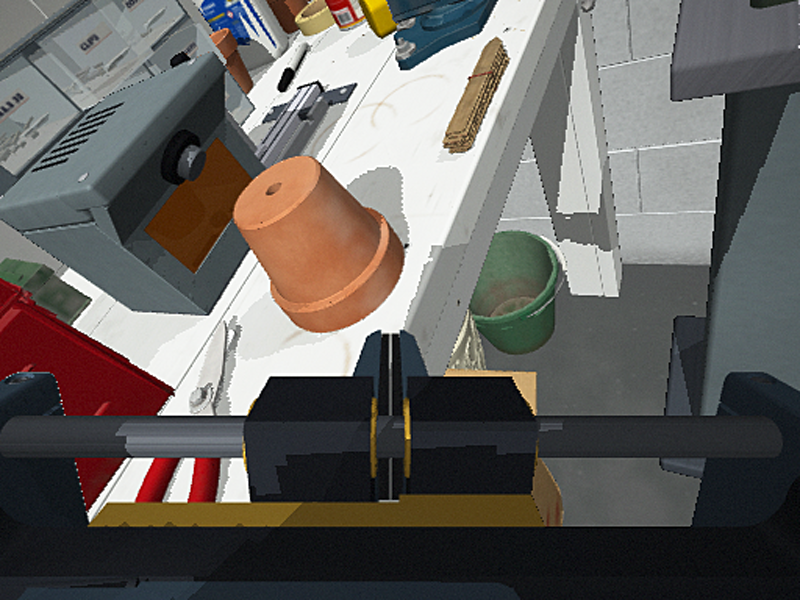

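The button is seen on the soffit: black collar at (181,157), grey cap face at about (191,162) of the 800x600 picture. The big pot is at (320,245) and the closed finger tips at about (390,333). I'll intersect the ray with the face plane.

```bash
python3 - <<'E'
from h import *; from plan import *
s=state(); R=Ro.from_euler('xyz',s["ee_rot"],degrees=True)
for t in (0,20,33,45): print(t,proj("wrist",np.array(s["ee_pos"])-t*R.apply([0,0,1])).round()/.64)
c,sn=np.cos(YAW),np.sin(YAW); n=np.array([-.7071*c,-.7071*sn,-.7071]); 
for u,v in [(191,162),(195,162),(187,160)]:
    o,d=ray("wrist",u*.64,v*.64)
    p0=np.array([*O,0]); k=(-2.7-(o-p0)@n)/(d@n); P=o+k*d; print((u,v),P.round(1),"local",loc(P[None])[0].round(1))
g=im=cv2.imread("pics/w11raw.png"); hsv=cv2.cvtColor(im,cv2.COLOR_BGR2HSV)
print(hsv[92:116,112:134,2])
# lip front-bottom corners check: lip right-front-bottom, left-front-bottom
for L in [(-106,-75,131),(-106,85,131),(-106,85,150),(-106,-75,150),(-64,85,89),(-64,-75,0)]:
    w=[O[0]+c*L[0]-sn*L[1],O[1]+sn*L[0]+c*L[1],L[2]]; print(L,proj("wrist",w).round()/.64)
E
```

```text
0 [392.1875 342.1875]
20 [392.1875 359.375 ]
33 [392.1875 373.4375]
45 [392.1875 387.5   ]
(191, 162) [445.6 346.2 111.4] local [-107.6   17.1  111.4]
(195, 162) [449.6 341.3 107.8] local [-104.    12.1  107.8]
(187, 160) [440.5 350.4 116.3] local [-112.5   21.7  116.3]
[[ 17  15  25  19  14  12  10   8   2  17  30  19  11   1   0   4  27  41
   49  54  59  54]
 [ 23  19  20  17   4   3   1   7  33  65  96  85  79  47  14   6  31  43
   54  55  52  58]
 [ 21  19  20   9   6   3  15  35  63  55  89  82  82  84  74  48  47  56
   54  53  54  60]
 [ 17  19  14   9   4   5  42 100  90  87  79  80  75  83  93  87  69  56
   56  57  54  83]
 [ 21  16   4   8   9  27  74  87  82  79  79  77  80 108  97  81  55  49
   52  58  71  83]
 [ 19   4   8   6  10  52  63  84  86 141 137 124 123 105  91  52  32  31
   29  56  87  85]
 [ 19   2   7  12  38  72  84  83  84 135 132 126 120 109  57  29  33  26
   29  36  86  81]
 [ 12   6   5  23  77  82  80  77  82 141 135 130 117  80  25  30  29  34
   37  32  88  85]
 [  8   9   3  18  75  81  81  76  82 144 137 128 116  24  28  30  33  34
   30  38  
[... 905 characters left out ...]
0  31  44  89
   86  79  83  79]
 [  7   4  46  47  48  49  54  53  51  27  34  30  32  30  36  34  73  85
   81  81  80  83]
 [  3  12  23  44  44  45  49  48  49  28  30  37  32  32  36  58  86  80
   81  82  83  84]
 [  4   9   7  12  18  43  44  46  46  35  31  35  34  34  44  89  82  77
   82  78  77  78]
 [  9   7   1   9   6  10  25  44  48  37  36  32  31  59  89  82  84  78
   83  80  79  82]
 [  0   9  11   6  14   4  47  88  71  36  37  34  58  89  82  80  80  80
   83  80  81  82]]
(-106, -75, 131) [231.25  68.75]
(-106, 85, 131) [112.5    207.8125]
(-106, 85, 150) [ 87.5 187.5]
(-106, -75, 150) [215.625  46.875]
(-64, 85, 89) [131.25   251.5625]
(-64, -75, 0) [287.5    192.1875]
```

```bash
python3 - <<'E'
from h import *; from plan import *
im=cv2.imread("pics/w11raw.png"); hsv=cv2.cvtColor(im,cv2.COLOR_BGR2HSV); c,sn=np.cos(YAW),np.sin(YAW)
W=lambda L:np.array([O[0]+c*L[0]-sn*L[1],O[1]+sn*L[0]+c*L[1],L[2]])
n=np.array([-.7071,0,-.7071]); e1=np.array([0,1,0]); e2=np.array([.7071,0,-.7071])
def circ(C,r):
    P=np.array([proj("wrist",W(C+r*(e1*np.cos(a)+e2*np.sin(a)))) for a in np.linspace(0,6.28,24)]); return P.min(0).round().tolist(),P.max(0).round().tolist(),proj("wrist",W(C)).round(1).tolist()
for yl in (-20,0,20):
    C=np.array([-85,yl,110.]); print(yl,"soffit",circ(C,14),"face",circ(C+15*n,14))
r=hsv[80:125,95:150]
for nm,m in [("black",r[...,2]<22),("bright",(r[...,2]>95)&(r[...,1]<80)),("grey",(r[...,2]>45)&(r[...,2]<95)&(r[...,1]<90)),("orange",(r[...,1]>120)&(r[...,2]>60))]:
    k,l,st,ce=cv2.connectedComponentsWithStats(m.astype(np.uint8))
    for i in range(1,k):
        if st[i,4]>30: print(nm,st[i]+[95,80,0,0,0],(ce[i]+[95,80]).round())
print("HSV samples",hsv[104,117],hsv[104,122],hsv[110,126],hsv[104,132],hsv[100,110])
for v in range(84,124,2): print(v,"".join("#" if x<25 else "o" if x<45 else "+" if x<95 else "*" for x in hsv[v,96:146,2]))
g=hsv[...,2].astype(int)
# hood edges: silhouette of front lip bottom along image column scans
E
```

```text
-20 soffit ([122.0, 77.0], [133.0, 98.0], [127.6, 87.6]) face ([133.0, 83.0], [144.0, 103.0], [138.6, 93.0])
0 soffit ([113.0, 87.0], [125.0, 108.0], [119.3, 97.9]) face ([125.0, 93.0], [136.0, 114.0], [130.6, 103.4])
20 soffit ([104.0, 98.0], [117.0, 119.0], [110.5, 108.8]) face ([116.0, 104.0], [128.0, 125.0], [122.1, 114.3])
black [103  83  25  35 418] [113.  99.]
bright [120  96   7  11  33] [122. 100.]
grey [ 95  80  18  21 198] [101.  87.]
grey [114  80  36  35 345] [133.  94.]
grey [105 118   9   7  34] [109. 121.]
orange [110  88  40  37 772] [136. 111.]
HSV samples [116  26  69] [ 99  25 104] [96 43 30] [ 13 231  84] [113  57  18]
84 ++++++++++++++oooo########oooooooooooooo++++++++++
86 ++++++++++++oooo##############ooooooooo+++++++++++
88 ++++++++++oooo##################ooooo+++++++++++++
90 ++++++++oooo######o#############oooo++++++++++++++
92 +++++++oooo#######o#######o#####oo++++++++++++++++
94 +++++ooooo#############o++++++++++++++++++++++++++
96 +++oooooo############o+++++++**+++++++++++++++++++
98 ++ooooooo###########o++++*****+ooooo++++++++++++++
100 oooooooo############+++++****#oooooo++++++++++++++
102 ooooooo############+++++****#ooooooo++++++++++++++
104 ooooooo###########+++++++**#ooooooo+++++++++++++++
106 ooooooo###########+++++++*+ooooooo++++++++++++++++
108 ooooooo##########o++++++++oooooooo++++++++++++++++
110 ooooooo##########o+++++++oooooooo+++++++++++++++++
112 ooooooo############oo++++oooooo+++++++++++++++++++
114 oooooooo##############oo+oooo+++++++++++++++++++++
116 oooooooooooo#########o++++++++++++++++++++++++++++
118 ooooooooooooo+++ooo+++++++++++++++++++++++++++++++
120 oooooooooooo++++++++++++++++++++++++++++++++++++++
122 oooooooooo++++++++++++++++++++++++++++++++++++++++
```

```bash
cat > press.py <<'E'
from plan import *
B=np.array([456,342,105.]); res=[]; q0=np.array([86.1,44.7,89.8,-36.9,95.4,-90.1])
for az in range(-90,61,10):
  for el in range(-50,31,7):
   for roll in range(0,360,30):
    Rr=Rt(az,el,roll); z=Rr.apply([0,0,1])
    for off in (5,12):
      pos=B+off*z+np.array([-25,0,-25])
      for Q in ik(pos,Rr):
        cb,cf=clear(Q,pos,Rr,0)
        res.append((min(cb,cf+10),az,el,roll,off,round(cb),round(cf),pos.round().tolist(),Q.round().tolist(),round(abs(Q-q0)[[3,4,5]].max())))
res.sort(key=lambda r:-r[0]); print(len(res)); [print(r[1:]) for r in res[:6]]
print("near"); r2=sorted([r for r in res if r[0]>14],key=lambda r:r[-1]); [print(r[1:]) for r in r2[:8]]
print("flat"); r2=sorted([r for r in res if r[0]>10],key=lambda r:-r[2]); [print(r[1:]) for r in r2[:6]]
E
python3 press.py
```

```text
2109
(60, -50, 60, 5, 16, 0, [433.0, 345.0, 76.0], [22.0, 13.0, 133.0, 89.0, 23.0, 30.0], 126)
(60, -50, 90, 5, 17, 0, [433.0, 345.0, 76.0], [22.0, 13.0, 133.0, 89.0, 23.0, 60.0], 151)
(60, -50, 270, 5, 17, 0, [433.0, 345.0, 76.0], [22.0, 13.0, 133.0, 89.0, 23.0, -120.0], 126)
(60, -50, 60, 12, 13, 0, [435.0, 349.0, 71.0], [23.0, 14.0, 133.0, 91.0, 23.0, 28.0], 128)
(60, -50, 90, 12, 12, 0, [435.0, 349.0, 71.0], [23.0, 14.0, 133.0, 91.0, 23.0, 58.0], 148)
(60, -50, 270, 12, 12, 0, [435.0, 349.0, 71.0], [23.0, 14.0, 133.0, 91.0, 23.0, -122.0], 128)
near
flat
(60, -50, 60, 5, 16, 0, [433.0, 345.0, 76.0], [22.0, 13.0, 133.0, 89.0, 23.0, 30.0], 126)
(60, -50, 90, 5, 17, 0, [433.0, 345.0, 76.0], [22.0, 13.0, 133.0, 89.0, 23.0, 60.0], 151)
(60, -50, 270, 5, 17, 0, [433.0, 345.0, 76.0], [22.0, 13.0, 133.0, 89.0, 23.0, -120.0], 126)
(60, -50, 60, 12, 13, 0, [435.0, 349.0, 71.0], [23.0, 14.0, 133.0, 91.0, 23.0, 28.0], 128)
(60, -50, 90, 12, 12, 0, [435.0, 349.0, 71.0], [23.0, 14.0, 133.0, 91.0, 23.0, 58.0], 148)
(60, -50, 270, 12, 12, 0, [435.0, 349.0, 71.0], [23.0, 14.0, 133.0, 91.0, 23.0, -122.0], 128)
```

```bash
sed -i '/^res.sort/,$d; s/for off in (5,12):/for off,st in [(o,s) for o in (0,8,16) for s in ((-14,-14),(-22,-12),(-12,-22))]:/; s/np.array(\[-25,0,-25\])/np.array([st[0],0,st[1]])/; s/res.append((min(cb,cf+10)/res.append((min(cb,cf+12)/; s/roll,off,/roll,off,st,/; s/range(-50,31,7)/range(-55,31,5)/' press.py; cat >> press.py <<'E'
best={}
for r in res:
    k=r[1]
    if k not in best or r[0]>best[k][0]: best[k]=r
for k in sorted(best): print(best[k])
E
python3 press.py
```

```text
(np.float64(-14.335186891622627), -90, -55, 30, 0, (-22, -12), -14, -5, [434.0, 342.0, 93.0], [51.0, 36.0, 83.0, -21.0, 90.0, -93.0], 16)
(np.float64(-8.278332262635018), -80, -55, 30, 0, (-22, -12), -8, 0, [434.0, 342.0, 93.0], [53.0, 34.0, 87.0, -25.0, 85.0, -99.0], 12)
(np.float64(6.343822449391723), -70, -5, 90, 0, (-22, -12), 6, -2, [434.0, 342.0, 93.0], [65.0, 58.0, 82.0, -50.0, 113.0, -30.0], 60)
(np.float64(12.838552636897603), -60, -55, 90, 8, (-22, -12), 13, 5, [436.0, 338.0, 86.0], [56.0, 30.0, 96.0, -32.0, 74.0, -49.0], 41)
(np.float64(18.538244421932703), -50, -50, 90, 0, (-14, -14), 19, 7, [442.0, 342.0, 91.0], [60.0, 29.0, 100.0, -40.0, 72.0, -50.0], 40)
(np.float64(20.422023957187562), -40, -50, 120, 0, (-14, -14), 26, 8, [442.0, 342.0, 91.0], [61.0, 27.0, 105.0, -44.0, 65.0, -24.0], 66)
(np.float64(20.188689267719038), -30, -55, 120, 8, (-14, -14), 24, 8, [446.0, 340.0, 84.0], [58.0, 23.0, 110.0, -44.0, 55.0, -33.0], 57)
(np.float64(20.255121235662923), -20, -55, 60, 0, (-14, -14), 24, 8, [442.0, 342.0, 91.0], [58.0, 19.0, 114.0, -48.0, 49.0, -99.0], 46)
(np.float64(
[... 367 characters left out ...]
-59.0, 26.0, -118.0], 70)
(np.float64(20.918415401743744), 20, -55, 60, 0, (-14, -14), 31, 9, [442.0, 342.0, 91.0], [46.0, 11.0, 128.0, -59.0, 17.0, -130.0], 78)
(np.float64(21.573921091237693), 30, -55, 210, 8, (-14, -14), 24, 10, [446.0, 344.0, 84.0], [40.0, 11.0, 130.0, -49.0, 8.0, -3.0], 88)
(np.float64(21.82173639561964), 40, -50, 60, 0, (-14, -14), 34, 10, [442.0, 342.0, 91.0], [34.0, 9.0, 134.0, 134.0, 5.0, 11.0], 171)
(np.float64(22.315415678398214), 50, -45, 60, 0, (-14, -14), 26, 10, [442.0, 342.0, 91.0], [25.0, 11.0, 138.0, 122.0, 20.0, 8.0], 159)
(np.float64(19.738024503877263), 60, -30, 90, 0, (-14, -14), 20, 11, [442.0, 342.0, 91.0], [11.0, 22.0, 145.0, 124.0, 52.0, 12.0], 161)
```

```bash
python3 - <<'E'
from path import *
n=np.array([-.707,0,-.707]); B=np.array([456,342,105.])
for az,el in [(-30,-35),(-20,-37)]:
  for roll in (30,60,90,120):
    R=Rt(az,el,roll); z=R.apply([0,0,1]); P0=B+25*n+8*z; print("==",az,el,roll,P0.round(1))
    path([(P0-130*z,R,16),(P0,R,10),(P0-15*n,R,4)])
E
```

```text
== -30 -35 30 [444.  338.7  82.7]
leg 16 shift [ 4.5  -2.37  3.62] turn [0.86 0.88 4.99] per row [ 0.281 -0.148  0.226] [0.054 0.055 0.312] bad 0 clear 65.0 maxjoint/row 1.2 q [  79.   26.  107.  -52.   79. -105.]
leg 10 shift [ 3.69 -2.13 -2.98] turn [0. 0. 0.] per row [ 0.369 -0.213 -0.298] [0. 0. 0.] bad 0 clear -3.0 maxjoint/row 1.3 q [ 68.  31. 114. -62.  66. -98.]
leg 4 shift [0.42 0.   0.42] turn [0. 0. 0.] per row [0.106 0.    0.106] [0. 0. 0.] bad 0 clear -3.0 maxjoint/row 0.5 q [  67.   30.  113.  -62.   67. -100.]
== -30 -35 60 [444.  338.7  82.7]
leg 16 shift [ 4.5  -2.37  3.62] turn [ 5.66 -3.21  0.87] per row [ 0.281 -0.148  0.226] [ 0.354 -0.201  0.054] bad 0 clear 65.0 maxjoint/row 1.2 q [ 79.  26. 107. -52.  79. -75.]
leg 10 shift [ 3.69 -2.13 -2.98] turn [0. 0. 0.] per row [ 0.369 -0.213 -0.298] [0. 0. 0.] bad 0 clear -18.0 maxjoint/row 1.3 q [ 68.  31. 114. -62.  66. -68.]
leg 4 shift [0.42 0.   0.42] turn [0. 0. 0.] per row [0.106 0.    0.106] [0. 0. 0.] bad 0 clear -18.0 maxjoint/row 0.5 q [ 67.  30. 113. -62.  67. -70.]
== -30 -35 90 [444.  338.7  82.7]
leg 16 s
[... 2428 characters left out ...]
21. -70.  58. -39.]
leg 4 shift [0.42 0.   0.42] turn [0. 0. 0.] per row [0.106 0.    0.106] [0. 0. 0.] bad 0 clear -20.0 maxjoint/row 0.6 q [ 66.  26. 119. -69.  58. -42.]
== -20 -37 120 [444.3 339.8  82.5]
leg 16 shift [ 4.3  -3.04  3.76] turn [15.73 -9.45 -6.05] per row [ 0.269 -0.19   0.235] [ 0.983 -0.591 -0.378] bad 0 clear 64.0 maxjoint/row 5.3 q [ 80.  20. 115. -56.  71. -17.]
leg 10 shift [ 3.9  -1.42 -3.13] turn [0. 0. 0.] per row [ 0.39  -0.142 -0.313] [0. 0. 0.] bad 0 clear -14.0 maxjoint/row 1.6 q [ 68.  27. 121. -70.  58.  -9.]
leg 4 shift [0.42 0.   0.42] turn [0. 0. 0.] per row [0.106 0.    0.106] [0. 0. 0.] bad 0 clear -14.0 maxjoint/row 0.6 q [ 66.  26. 119. -69.  58. -12.]
```

```bash
python3 - <<'E'
from path import *
n=np.array([-.707,0,-.707]); B=np.array([456,342,105.])
for az in (-60,-50,-40,-30,-20,-10,0,10):
  for el in (-36,-40,-44,-48):
   for off in (0,5):
    o=[]
    for roll in (0,15,30,90,120):
      R=Rt(az,el,roll); z=R.apply([0,0,1]); v=[]
      for d in (22,16):
        P=B+d*n+off*z; q=ik(P,R); v.append(tuple(np.round(clear(q[0],P,R,0)).astype(int).tolist()) if q else None)
      o.append((roll,*v,None if not q else int(q[0][5])))
    if off==0: print(az,el,off,o)
E
```

```text
-60 -36 0 [(0, (-35, 5), (-38, 5), -129), (15, (-38, 5), (-38, 5), -114), (30, (-37, 5), (-38, 5), -99), (90, (7, 5), (3, 5), -39), (120, (0, 5), (-4, 5), -9)]
-60 -40 0 [(0, (-38, 7), (-38, 3), -131), (15, (-38, 7), (-38, 3), -116), (30, (-34, 7), (-34, 3), -101), (90, (7, 7), (3, 3), -41), (120, (-2, 7), (-6, 3), -11)]
-60 -44 0 [(0, (-38, 7), (-38, 2), -133), (15, (-38, 7), (-38, 2), -118), (30, (-28, 7), (-27, 2), -103), (90, (7, 7), (3, 2), -43), (120, (-3, 7), (-7, 2), -13)]
-60 -48 0 [(0, (-38, 5), (-38, 0), -135), (15, (-32, 5), (-32, 0), -120), (30, (-21, 5), (-20, 0), -105), (90, (7, 5), (3, 0), -45), (120, (-5, 5), (-9, 0), -15)]
-50 -36 0 [(0, (-17, 2), (-21, 8), -130), (15, (-20, 2), (-25, 8), -115), (30, (-21, 2), (-25, 8), -100), (90, (1, 2), (4, 8), -40), (120, (17, 2), (15, 8), -10)]
-50 -40 0 [(0, (-20, 4), (-24, 7), -133), (15, (-24, 4), (-28, 7), -118), (30, (-24, 4), (-28, 7), -103), (90, (5, 4), (9, 7), -43), (120, (18, 4), (14, 7), -13)]
-50 -44 0 [(0, (-23, 6), (-28, 6), -136), (15, (-28, 6), (-32, 6), -121), (30, (-24, 6), (-26, 6), -106), (90, (11, 6), (15, 
[... 3074 characters left out ...]
 None, None), (15, (36, 4), (38, 9), -136), (30, (27, 4), (32, 9), -121), (90, (10, 4), (15, 9), -61), (120, (15, 4), (19, 9), -31)]
10 -36 0 [(0, (26, -2), (30, 4), -117), (15, (20, -2), (24, 4), -102), (30, (10, -2), (14, 4), -87), (90, (-15, -2), (-11, 4), -27), (120, (-10, -2), (-5, 4), 2)]
10 -40 0 [(0, (33, 0), None, None), (15, (26, 0), None, None), (30, (17, 0), None, None), (90, (-6, 0), None, None), (120, (-1, 0), None, None)]
10 -44 0 [(0, None, None, None), (15, None, None, None), (30, None, None, None), (90, None, None, None), (120, None, None, None)]
10 -48 0 [(0, None, None, None), (15, None, None, None), (30, None, None, None), (90, None, None, None), (120, None, None, None)]
```

```bash
python3 - <<'E'
from path import *
R=Rt(-20,-42,15); z=R.apply([0,0,1]); n=np.array([-.707,0,-.707]); P0=np.array([440,342,87.])
path([(P0-125*z,R,16),(P0-25*z,R,8),(P0,R,4),(P0-12*n,R,4)])
E
```

```text
leg 16 shift [ 4.54 -3.1   4.15] turn [-0.73  4.19  9.64] per row [ 0.284 -0.194  0.259] [-0.045  0.262  0.603] bad 0 clear 66.0 maxjoint/row 3.4 q [  77.   17.  113.  -52.   69. -129.]
leg 8 shift [ 2.79 -1.02 -2.68] turn [0. 0. 0.] per row [ 0.349 -0.127 -0.335] [0. 0. 0.] bad 0 clear 24.0 maxjoint/row 1.4 q [  68.   22.  118.  -61.   58. -124.]
leg 4 shift [ 0.7  -0.25 -0.67] turn [0. 0. 0.] per row [ 0.175 -0.064 -0.167] [0. 0. 0.] bad 0 clear 7.0 maxjoint/row 0.7 q [  66.   24.  119.  -64.   55. -122.]
leg 4 shift [0.34 0.   0.34] turn [0. 0. 0.] per row [0.085 0.    0.085] [0. 0. 0.] bad 0 clear 7.0 maxjoint/row 0.5 q [  65.   23.  118.  -64.   56. -124.]
```

Call:
move_arm:
  motion:
    - [0,[0.28,-0.19,0.4],[-0.05,0.26,0.6]]
    - [0,[0.28,-0.19,0.4],[-0.05,0.26,0.6]]
    - [0,[0.28,-0.19,0.4],[-0.05,0.26,0.6]]
    - [0,[0.28,-0.19,0.4],[-0.05,0.26,0.6]]
    - [0,[0.28,-0.19,0.4],[-0.05,0.26,0.6]]
    - [0,[0.28,-0.19,0.4],[-0.05,0.26,0.6]]
    - [0,[0.28,-0.19,0.4],[-0.05,0.26,0.6]]
    - [0,[0.28,-0.19,0.4],[-0.05,0.26,0.6]]
    - [0,[0.28,-0.19,0.2],[-0.05,0.26,0.6]]
    - [0,[0.28,-0.19,0.2],[-0.05,0.26,0.6]]
    - [0,[0.28,-0.19,0.2],[-0.05,0.26,0.6]]
    - [0,[0.28,-0.19,0.15],[-0.05,0.26,0.6]]
    - [0,[0.28,-0.19,0.1],[-0.05,0.26,0.6]]
    - [0,[0.28,-0.19,0.1],[-0.05,0.26,0.6]]
    - [0,[0.28,-0.19,0],[-0.05,0.26,0.6]]
    - [0,[0.28,-0.19,0],[-0.05,0.26,0.6]]
    - [0,[0,0,0],[0,0,0]]
    - [0,[0,0,0],[0,0,0]]

```text
time_s: 33.48
ee_pos: [351.4, 374.5, 171.4]
ee_rot: [-163.8, -46.2, -42.1]
force: [-0.3, 0.6, -0.1]
gripper_width: 0.5
gripper_force: 0.0
```

```bash
python3 - <<'E'
from path import *
s=state(); print(s["time_s"],np.round(s["ee_pos"],1),np.round(s["qpos"],1))
R=Rt(-20,-42,15); z=R.apply([0,0,1]); n=np.array([-.707,0,-.707]); P0=np.array([440,342,87.])
path([(P0-25*z,R,9),(P0,R,4)])
im=grab_frame("wrist"); cv2.imwrite("pics/w12raw.png",im); hsv=cv2.cvtColor(im,cv2.COLOR_BGR2HSV)
print([proj("wrist",p).round() for p in [(456,342,105),(448,346,111),(459,330,99)]])
m=(hsv[...,2]<22).astype(np.uint8); m[230:]=0; k,l,st,ce=cv2.connectedComponentsWithStats(m)
for i in range(1,k):
    if st[i,4]>80: print(st[i],ce[i].round())
E
```

```text
33.4833 [351.4 374.5 171.4] [  77.3   17.5  113.   -52.4   69.1 -128.9]
leg 9 shift [ 2.84 -1.05 -2.7 ] turn [0.04 0.07 0.05] per row [ 0.316 -0.116 -0.301] [0.004 0.008 0.006] bad 0 clear 24.0 maxjoint/row 1.3 q [  68.   22.  118.  -61.   58. -124.]
leg 4 shift [ 0.7  -0.25 -0.67] turn [0. 0. 0.] per row [ 0.175 -0.064 -0.167] [0. 0. 0.] bad 0 clear 7.0 maxjoint/row 0.7 q [  66.   24.  119.  -64.   55. -122.]
[array([240., 160.]), array([239., 163.]), array([249., 156.])]
[340  25  20  20 133] [350.  35.]
[275  32  16  38 421] [283.  52.]
[185  61  24  24  82] [197.  73.]
[177  66  24  25  82] [188.  78.]
[222 137  33  22 173] [239. 148.]
```

Call:
move_arm:
  motion:
    - [0,[0.32,-0.12,-0.3],[0,0,0]]
    - [0,[0.32,-0.12,-0.3],[0,0,0]]
    - [0,[0.32,-0.12,-0.3],[0,0,0]]
    - [0,[0.32,-0.12,-0.3],[0,0,0]]
    - [0,[0.32,-0.12,-0.3],[0,0,0]]
    - [0,[0.32,-0.12,-0.3],[0,0,0]]
    - [0,[0.32,-0.12,-0.3],[0,0,0]]
    - [0,[0.32,-0.12,-0.3],[0,0,0]]
    - [0,[0.32,-0.12,-0.3],[0,0,0]]
    - [0,[0,0,0],[0,0,0]]
    - [0,[0,0,0],[0,0,0]]

```text
time_s: 34.45
ee_pos: [423.5, 347.0, 101.8]
ee_rot: [-164.2, -46.3, -41.8]
force: [-0.4, 0.9, -0.6]
gripper_width: 0.6
gripper_force: 0.0
```

Call:
move_arm:
  motion:
    - [0,[0.15,-0.06,-0.15],[0,0,0]]
    - [0,[0.15,-0.06,-0.15],[0,0,0]]
    - [0,[0.15,-0.06,-0.15],[0,0,0]]
    - [0,[0.15,-0.06,-0.15],[0,0,0]]
    - [0,[0.1,0,-0.07],[0,0,0]]
    - [0,[0,0,0],[0,0,0]]

```text
time_s: 34.95
ee_pos: [441.0, 341.3, 85.1]
ee_rot: [-164.2, -46.3, -41.8]
force: [0.7, 0.0, 0.6]
gripper_width: 0.6
gripper_force: 0.0
```

Call:
move_arm:
  motion:
    - [0,[0.1,0,0.1],[0,0,0]]
    - [0,[0.1,0,0.1],[0,0,0]]
    - [0,[0,0,0],[0,0,0]]

```text
time_s: 35.2
ee_pos: [446.3, 342.1, 91.4]
ee_rot: [-164.0, -46.3, -41.9]
force: [0.1, 0.3, 0.0]
gripper_width: 0.4
gripper_force: 0.0
```

Call:
move_arm:
  motion:
    - [0,[0.1,0,0.1],[0,0,0]]
    - [0,[0,0,0],[0,0,0]]
    - [0,[0,0,0],[0,0,0]]

```text
time_s: 35.45
ee_pos: [448.3, 341.8, 93.3]
ee_rot: [-164.1, -46.3, -41.8]
force: [-0.1, -0.3, 0.2]
gripper_width: 0.2
gripper_force: 0.0
```

Call:
move_arm:
  motion:
    - [0,[0.1,0,0.1],[0,0,0]]
    - [0,[0,0,0],[0,0,0]]
    - [0,[0,0,0],[0,0,0]]

```text
time_s: 35.7
ee_pos: [450.8, 341.7, 95.7]
ee_rot: [-164.1, -46.3, -41.8]
force: [0.4, 0.1, -0.8]
gripper_width: 0.6
gripper_force: 0.0
```

Call:
move_arm:
  motion:
    - [0,[0.1,0,0.1],[0,0,0]]
    - [0,[0,0,0],[0,0,0]]
    - [0,[0,0,0],[0,0,0]]

```text
time_s: 35.95
ee_pos: [453.3, 341.7, 98.2]
ee_rot: [-164.1, -46.3, -41.8]
force: [-0.2, 0.7, -0.0]
gripper_width: 0.5
gripper_force: 0.0
```

Call:
move_arm:
  motion:
    - [0,[0.08,0,0.08],[0,0,0]]
    - [0,[0,0,0],[0,0,0]]
    - [0,[0,0,0],[0,0,0]]

```text
time_s: 36.2
ee_pos: [455.3, 341.7, 100.1]
ee_rot: [-164.1, -46.3, -41.8]
force: [-0.7, 0.1, -0.3]
gripper_width: 0.2
gripper_force: 0.0
```

Call:
move_arm:
  motion:
    - [0,[0.08,0,0.08],[0,0,0]]
    - [0,[0,0,0],[0,0,0]]
    - [0,[0,0,0],[0,0,0]]

```text
time_s: 36.45
ee_pos: [457.3, 341.7, 102.1]
ee_rot: [-164.1, -46.3, -41.8]
force: [-0.2, -0.2, 0.0]
gripper_width: 0.4
gripper_force: 0.0
```

Call:
move_arm:
  motion:
    - [0,[0.08,0,0.08],[0,0,0]]
    - [0,[0,0,0],[0,0,0]]
    - [0,[0,0,0],[0,0,0]]

```text
time_s: 36.7
ee_pos: [459.3, 341.6, 104.2]
ee_rot: [-164.1, -46.3, -41.8]
force: [-0.1, -0.3, 0.3]
gripper_width: 0.5
gripper_force: 0.0
```

Call:
move_arm:
  motion:
    - [0,[0.08,0,0.08],[0,0,0]]
    - [0,[0,0,0],[0,0,0]]
    - [0,[0,0,0],[0,0,0]]

```text
time_s: 36.95
ee_pos: [460.3, 341.3, 105.1]
ee_rot: [-164.2, -46.2, -41.8]
force: [-4.4, 0.7, -3.2]
gripper_width: 0.3
gripper_force: 2.5
```

```bash
python3 - <<'E'
from h import *; from plan import *
s=state(); R=Ro.from_euler('xyz',s["ee_rot"],degrees=True); z=R.apply([0,0,1]); print(np.round(s["ee_pos"],1),np.round(s["force"],2))
im=grab_frame("wrist"); cv2.imwrite("pics/w13raw.png",im); V=cv2.cvtColor(im,cv2.COLOR_BGR2HSV)[...,2]
for t in (0,15,30,60): print(t,proj("wrist",np.array(s["ee_pos"])-t*z).round())
c,sn=np.cos(YAW),np.sin(YAW); W=lambda L:np.array([O[0]+c*L[0]-sn*L[1],O[1]+sn*L[0]+c*L[1],L[2]])
print([proj("wrist",W(L)).round().tolist() for L in [(-106,-75,150),(-106,85,150),(-106,0,131),(-106,20,131)]])
for v in range(120,260,4): print(v," ".join("%3d"%x for x in V[v,160:340:5]))
E
```

```text
[460.3 341.3 105.1] [-4.39  0.72 -3.18]
0 [250. 220.]
15 [250. 228.]
30 [250. 238.]
60 [250. 262.]
[[361.0, 126.0], [137.0, 278.0], [268.0, 207.0], [242.0, 225.0]]
120 145 142 154  21 143 140 144 143 147 143 145 148 143 145 142 139 146 142 142 147 141 148 144 143 142 143 142 143 142 139 140 143 187 205 143 143
124  34 138 142  79 142 146 141 143 142 144 148 148 149 146 140 144 142 149 140 118 147 144 146 145 143 145 141 146 145 145 142 146 140 147 143 141
128  22 151 145 142 140 146 143 146 146 145 148 151 150 148 140 144 150 144 129 142 142 143 147 144 145 144 144 146 142 148 142 140 139 141 141 146
132   7 147 146 146 144 144 144 142 148 149 146 150 150 145 148 145 143 152 145 143 143 141 145 141 148 146 144 141 142 146 145 145 140 145 148 143
136 147 142 144 145 145 144 139 145 145 147 148 150 146 147 150 142 148 145 147 144 143 147 146 145 149 147 146 146 144 143 143 141 140 143 143 135
140 146 148 146 146 144 146 146 147 144 147 145 149 144 147 122 150 145 148 142 142 145 144 144 144 148 145 143 146 146 142 146 140 147 140 133  98
144 143 148 143 145 142 141 142 141 145 142 146 
[... 3543 characters left out ...]
  59  57  70  62  49  46  51  59  18  89  16  60  49  48 237 231  97 229 230 232 232 229 229 232 234 174 174
244 144 144 108  26  30  19  21  22  29  23  23  23  25  24  23  23  59  20 154  19  46  24  25  18  26  23  23  27  22  27  25  25  24  25 255 249
248 143 139  21  23  23  23  22  32  28  25  18  26  25  24  23  29  59  12 154  17  44  28  24  22  23  27  24  25  24  24  25  26  27  22  27 245
252 138 143  24  24  27  21  22  22  24  18  23  25  25  26  24  24  64  14 156  22  34  21  22  25  29  28  19  23  24  29  22  26  25  25  20 252
256 133  26  25  23  24  24  24  21  25  22  19  24  25  22  25  21  94  15 152  21 128  25  25  24  24  22  25  24  26  28  25  22  25  28  23  12
```

Call:
move_arm:
  motion:
    - [0,[0.08,0,0.08],[0,0,0]]
    - [0,[0,0,0],[0,0,0]]
    - [0,[0,0,0],[0,0,0]]

```text
time_s: 37.25
ee_pos: [460.6, 341.3, 105.1]
ee_rot: [-164.4, -46.0, -41.6]
force: [-9.9, 1.7, -7.4]
gripper_width: 0.4
gripper_force: 5.4
```

Call:
move_arm:
  motion:
    - [0,[0.06,0,0.06],[0,0,0]]
    - [0,[0,0,0],[0,0,0]]
    - [0,[0,0,0],[0,0,0]]

```text
time_s: 37.5
ee_pos: [460.7, 341.3, 105.2]
ee_rot: [-164.6, -45.8, -41.6]
force: [-15.8, 2.8, -9.1]
gripper_width: 0.6
gripper_force: 7.6
```

Call:
move_arm:
  motion:
    - [0,[-0.2,0,-0.2],[0,0,0]]
    - [0,[-0.2,0,-0.2],[0,0,0]]
    - [0,[-0.1,0,-0.1],[0,0,0]]
    - [0,[0,0,0],[0,0,0]]

```text
time_s: 37.83
ee_pos: [452.1, 341.6, 96.9]
ee_rot: [-164.2, -46.3, -41.7]
force: [-0.7, -0.1, 0.5]
gripper_width: 0.5
gripper_force: 0.0
```

```bash
python3 - <<'E'
from h import *
V=cv2.cvtColor(cv2.imread("pics/w11raw.png"),cv2.COLOR_BGR2HSV)[...,2]
print("     "+" ".join("%3d"%u for u in range(48,176,3)))
for v in range(26,166,4): print(v," ".join("%3d"%x for x in V[v,48:176:3]))
E
```

```text
48  51  54  57  60  63  66  69  72  75  78  81  84  87  90  93  96  99 102 105 108 111 114 117 120 123 126 129 132 135 138 141 144 147 150 153 156 159 162 165 168 171 174
26 144 142 131  52 143 123 147 147 145 143 146 149 154 153 164 153 158 148  57  70 111 113 115 115 118 116 160 156 154 169 178 146  98  87  88  60  60  82 101 232 214 220  98
30 144 113  94 112 133 146 143 143 148 147 143 167 160 157 158 161 115  80 131 113 118 116 115 120  85 105 141 155 158 153 172 119 115  94  84 110 109 106 104 107 100 225 224
34 145 153 139 152 148 144 147 148 147 146 127 131 146 151 158 146 154 114 112 115 114 123   0   6 122 113 159 159 133 117 175 175 118 107  62  87 104 106 110 107 106 109 228
38 151 151 149 148 146 149 146 151 173  82 153 148 151 141 153 160 113 116 116 111 121  30  18   4  31 203 135 135 106  75  70 178 169  70  80  71 107 106 110 108 106 101  83
42 128 151 153 145 122 104 151 162  95 152 154 139 142 161 113  59 118 157 114 114 121  17 149 136 136 136 128  98  78  72  67  58  99  72  91  76  75  99  98  87 139 132 255
46 131 140 118 143 135 118 111 163 162 138 137 158 156
[... 4511 characters left out ...]
 101  99 100 102 104 100  99 102 105  60  33  38  59  53  57  64  86  84  85  80  82  76  80  81  88  86  83  79  79  83  72 141  64  77  77  79 165 176 186 185 190 190 188
154 103 100  98  99 101 103  99 101 110 110  27  60  55  65  67  69  66  74  86  88  82  84  88  88  81  89  81  82  80  74 117  75  78  79  76  77  76 171 173 182 187 191 197
158 104  99 100 104 101 102 102 107 100 104 126  62  54  66  66  67  67  68  70  88  81  84  82  83  84  82  82  84  70 105  72  77  72  77  77  74  78  52 173 181 188 188 188
162  98 101 100 103 102 102 103 101 102 101 101 103  95  68  69  73  68  69  63  65  87  87  84  84  82  83  82  73  85  78  77  76  77  76  79  77  64 255 204 171 182 185 187
```

Call:
move_arm:
  motion:
    - [0,[0.17,-0.06,-0.16],[0,0,0]]
    - [0,[0.17,-0.06,-0.16],[0,0,0]]
    - [0,[0.06,-0.02,-0.06],[0,0,0]]
    - [0,[0,0,0],[0,0,0]]
    - [0,[0,0,0],[0,0,0]]

```text
time_s: 38.25
ee_pos: [462.6, 337.8, 87.5]
ee_rot: [-164.1, -46.3, -41.8]
force: [-0.4, 0.5, -0.6]
gripper_width: 0.4
gripper_force: 0.0
```

Call:
move_arm:
  motion:
    - [0,[0.1,0,0.1],[0,0,0]]
    - [0,[0,0,0],[0,0,0]]
    - [0,[0,0,0],[0,0,0]]

```text
time_s: 38.5
ee_pos: [464.7, 338.0, 90.1]
ee_rot: [-164.1, -46.3, -41.8]
force: [0.6, -0.5, -1.7]
gripper_width: 0.0
gripper_force: 0.4
```

Call:
move_arm:
  motion:
    - [0,[0.08,0,0.08],[0,0,0]]
    - [0,[0,0,0],[0,0,0]]
    - [0,[0,0,0],[0,0,0]]

```text
time_s: 38.75
ee_pos: [465.5, 337.8, 90.7]
ee_rot: [-164.3, -46.1, -41.7]
force: [-5.7, -0.1, -5.7]
gripper_width: 0.7
gripper_force: 3.7
```

Call:
move_arm:
  motion:
    - [0,[0.06,0,0.06],[0,0,0]]
    - [0,[0,0,0],[0,0,0]]
    - [0,[0,0,0],[0,0,0]]

```text
time_s: 39.0
ee_pos: [465.8, 337.8, 90.9]
ee_rot: [-164.4, -46.0, -41.6]
force: [-9.5, 0.4, -6.7]
gripper_width: 0.5
gripper_force: 5.9
```

Call:
move_arm:
  motion:
    - [0,[-0.2,0,-0.2],[0,0,0]]
    - [0,[-0.2,0,-0.15],[0,0,0]]
    - [0,[0,0,0],[0,0,0]]

```text
time_s: 39.25
ee_pos: [458.0, 338.2, 84.8]
ee_rot: [-164.2, -46.4, -41.7]
force: [-0.3, -0.7, -0.5]
gripper_width: 0.2
gripper_force: 0.0
```

```bash
python3 - <<'E'
from path import *
n=np.array([-.707,0,-.707]); B=np.array([457,338,104.]); o=[]
for az in range(-60,81,5):
  for el in range(-34,11,4):
    for roll in range(0,360,15):
      R=Rt(az,el,roll); z=R.apply([0,0,1]); P=B+5*z+14*n; q=ik(P,R)
      if q:
        cb,cf=clear(q[0],P,R,0)
        if cb>4: o.append((el,round(cb),round(cf),az,roll,q[0].round().tolist()))
best={}
for r in o:
    k=(r[0],(r[3]+60)//20)
    if k not in best or r[1]>best[k][1]: best[k]=r
for k in sorted(best): print(best[k])
E
```

```text
(-34, 11, 6, -55, 105, [64.0, 38.0, 96.0, -47.0, 84.0, -24.0])
(-34, 18, 5, -25, 0, [68.0, 29.0, 117.0, -67.0, 64.0, -128.0])
(-34, 25, 5, -20, 0, [68.0, 28.0, 121.0, -72.0, 61.0, -127.0])
(-34, 25, 5, 5, 0, [63.0, 21.0, 137.0, 254.0, 47.0, -116.0])
(-34, 26, 10, 35, 30, [37.0, 17.0, 148.0, 182.0, 41.0, -61.0])
(-34, 26, 12, 40, 45, [31.0, 17.0, 147.0, 169.0, 41.0, -41.0])
(-34, 13, 7, 60, 75, [13.0, 19.0, 142.0, 120.0, 45.0, 5.0])
(-30, 10, 7, -45, 135, [67.0, 37.0, 103.0, -55.0, 80.0, 8.0])
(-30, 18, 4, -25, 0, [70.0, 31.0, 118.0, -70.0, 67.0, -124.0])
(-30, 18, 3, -20, 0, [70.0, 30.0, 122.0, -75.0, 64.0, -122.0])
(-30, 18, 3, 5, 0, [65.0, 24.0, 139.0, 250.0, 53.0, -109.0])
(-30, 18, 6, 20, 0, [54.0, 22.0, 147.0, 219.0, 51.0, -98.0])
(-30, 22, 11, 55, 75, [15.0, 22.0, 147.0, 134.0, 52.0, -6.0])
(-30, 15, 9, 60, 75, [11.0, 22.0, 144.0, 124.0, 52.0, -2.0])
(-26, 5, 9, -60, 105, [64.0, 44.0, 92.0, -48.0, 92.0, -20.0])
(-26, 11, 2, -30, 0, [70.0, 35.0, 115.0, -68.0, 73.0, -121.0])
(-26, 11, 2, 5, 0, [66.0, 27.0, 141.0, 247.0, 59.0, -102.0])
(-26, 17, 11, 60, 75, [9.0, 26.0, 147.0, 126.0, 60.0, -9.0])
(-22, 5, 8, -60, 105, [65.0, 46.0, 92.0, -50.0, 95.0, -19.0])
(-22, 4, 0, -40, 165, [70.0, 40.0, 107.0, -62.0, 82.0, 44.0])
(-22, 4, -1, 0, 0, [70.0, 31.0, 139.0, 254.0, 65.0, -100.0])
(-22, 12, 11, 65, 75, [4.0, 31.0, 145.0, 118.0, 66.0, -11.0])
(-18, 4, 6, -60, 105, [66.0, 48.0, 91.0, -51.0, 97.0, -17.0])
```

```bash
python3 - <<'E'
from path import *
n=np.array([-.707,0,-.707]); B=np.array([457,338,104.])
Rn=Ro.from_euler('xyz',state()["ee_rot"],degrees=True); p=np.array(state()["ee_pos"]); zn=Rn.apply([0,0,1])
R=Rt(-25,-30,0); z=R.apply([0,0,1]); P0=B+14*n
path([(p-35*zn,Rn,5),(P0-25*z,R,5),(P0,R,4),(B-4*n,R,4)])
E
```

```text
leg 5 shift [-0.98  0.36  0.93] turn [0. 0. 0.] per row [-0.196  0.073  0.186] [0. 0. 0.] bad 0 clear 6.0 maxjoint/row 0.8 q [  67.   23.  117.  -62.   58. -125.]
leg 5 shift [-0.24 -0.   -0.06] turn [-3.84 -1.52  0.97] per row [-0.047 -0.001 -0.011] [-0.768 -0.304  0.195] bad 0 clear 19.0 maxjoint/row 2.4 q [  73.   30.  117.  -67.   69. -125.]
leg 4 shift [ 0.78 -0.37 -0.5 ] turn [0. 0. 0.] per row [ 0.196 -0.091 -0.125] [0. 0. 0.] bad 0 clear 7.0 maxjoint/row 0.7 q [  70.   31.  118.  -69.   67. -124.]
leg 4 shift [0.51 0.   0.51] turn [0. 0. 0.] per row [0.127 0.    0.127] [0. 0. 0.] bad 0 clear 7.0 maxjoint/row 0.6 q [  69.   30.  117.  -70.   67. -126.]
```

Call:
move_arm:
  motion:
    - [0,[-0.2,0.07,0.19],[0,0,0]]
    - [0,[-0.2,0.07,0.19],[0,0,0]]
    - [0,[-0.2,0.07,0.19],[0,0,0]]
    - [0,[-0.2,0.07,0.19],[0,0,0]]
    - [0,[-0.2,0.07,0.19],[0,0,0]]
    - [0,[-0.05,0,0],[-0.77,-0.3,0.2]]
    - [0,[-0.05,0,0],[-0.77,-0.3,0.2]]
    - [0,[-0.05,0,0],[-0.77,-0.3,0.2]]
    - [0,[-0.05,0,0],[-0.77,-0.3,0.2]]
    - [0,[-0.05,0,-0.05],[-0.77,-0.3,0.2]]
    - [0,[0,0,0],[0,0,0]]
    - [0,[0,0,0],[0,0,0]]

```text
time_s: 40.25
ee_pos: [426.5, 347.4, 107.1]
ee_rot: [180.0, -59.8, -24.9]
force: [-0.4, 0.2, 0.2]
gripper_width: 0.2
gripper_force: 0.0
```

Call:
move_arm:
  motion:
    - [0,[0.2,-0.09,-0.13],[0,0,0]]
    - [0,[0.2,-0.09,-0.13],[0,0,0]]
    - [0,[0.2,-0.09,-0.13],[0,0,0]]
    - [0,[0.2,-0.09,-0.13],[0,0,0]]
    - [0,[0,0,0],[0,0,0]]
    - [0,[0,0,0],[0,0,0]]

```text
time_s: 40.75
ee_pos: [447.4, 337.1, 94.2]
ee_rot: [179.9, -59.9, -25.0]
force: [-0.4, 0.8, -0.2]
gripper_width: 0.5
gripper_force: 0.0
```

Now press along +x,+z with readings.

Call:
move_arm:
  motion:
    - [0,[0.1,0,0.1],[0,0,0]]
    - [0,[0.1,0,0.1],[0,0,0]]
    - [0,[0.1,0,0.1],[0,0,0]]
    - [0,[0,0,0],[0,0,0]]
    - [0,[0,0,0],[0,0,0]]

```text
time_s: 41.17
ee_pos: [454.5, 338.0, 102.1]
ee_rot: [-179.9, -59.9, -25.0]
force: [-1.1, 0.2, -0.2]
gripper_width: 0.7
gripper_force: 0.0
```

Call:
move_arm:
  motion:
    - [0,[0.08,0,0.08],[0,0,0]]
    - [0,[0,0,0],[0,0,0]]
    - [0,[0,0,0],[0,0,0]]

```text
time_s: 41.42
ee_pos: [456.5, 337.9, 103.9]
ee_rot: [180.0, -59.9, -25.0]
force: [-0.8, -0.2, -0.3]
gripper_width: 0.4
gripper_force: 0.0
```

Call:
move_arm:
  motion:
    - [0,[0.08,0,0.08],[0,0,0]]
    - [0,[0,0,0],[0,0,0]]
    - [0,[0,0,0],[0,0,0]]

```text
time_s: 41.67
ee_pos: [458.5, 337.9, 105.8]
ee_rot: [180.0, -59.9, -25.0]
force: [-0.3, -0.5, -0.7]
gripper_width: 0.3
gripper_force: 0.0
```

Call:
move_arm:
  motion:
    - [0,[0.08,0,0.08],[0,0,0]]
    - [0,[0,0,0],[0,0,0]]
    - [0,[0,0,0],[0,0,0]]

```text
time_s: 41.92
ee_pos: [460.5, 337.9, 107.9]
ee_rot: [180.0, -59.9, -25.0]
force: [-0.3, 0.1, 0.3]
gripper_width: 0.1
gripper_force: 0.0
```

Call:
move_arm:
  motion:
    - [0,[0.06,0,0.06],[0,0,0]]
    - [0,[0,0,0],[0,0,0]]
    - [0,[0,0,0],[0,0,0]]

```text
time_s: 42.17
ee_pos: [462.0, 337.9, 109.4]
ee_rot: [180.0, -59.9, -25.0]
force: [0.1, -1.1, 1.6]
gripper_width: 0.4
gripper_force: 0.0
```

Call:
move_arm:
  motion:
    - [0,[0.06,0,0.06],[0,0,0]]
    - [0,[0,0,0],[0,0,0]]
    - [0,[0,0,0],[0,0,0]]

```text
time_s: 42.42
ee_pos: [463.4, 337.8, 110.8]
ee_rot: [180.0, -59.9, -25.0]
force: [-0.6, -0.7, -0.0]
gripper_width: 0.2
gripper_force: 0.2
```

Call:
move_arm:
  motion:
    - [0,[0.06,0,0.06],[0,0,0]]
    - [0,[0,0,0],[0,0,0]]
    - [0,[0,0,0],[0,0,0]]

```text
time_s: 42.67
ee_pos: [464.2, 337.7, 111.2]
ee_rot: [179.9, -59.7, -24.9]
force: [-5.0, 0.6, -3.8]
gripper_width: 0.7
gripper_force: 2.5
```

Call:
move_arm:
  motion:
    - [0,[0.06,0,0.06],[0,0,0]]
    - [0,[0,0,0],[0,0,0]]
    - [0,[0,0,0],[0,0,0]]

```text
time_s: 42.92
ee_pos: [464.5, 337.7, 111.3]
ee_rot: [179.8, -59.5, -24.8]
force: [-9.8, 1.3, -5.5]
gripper_width: 0.2
gripper_force: 5.1
```

Call:
move_arm:
  motion:
    - [0,[-0.2,0,-0.15],[0,0,0]]
    - [0,[-0.3,0.1,0.1],[0,0,0]]
    - [0,[-0.4,0.17,0.25],[0,0,0]]
    - [0,[-0.4,0.17,0.25],[0,0,0]]
    - [0,[0,0,0],[0,0,0]]

```text
time_s: 43.33
ee_pos: [433.1, 351.1, 127.0]
ee_rot: [-179.6, -59.9, -25.2]
force: [0.2, -0.0, 0.4]
gripper_width: 0.3
gripper_force: 0.0
```

```bash
cat > press2.py <<'E'
from path import *
O[0]=557.
n=np.array([-.707,0,-.707]); B=np.array([457,338,104.]); o=[]
q0=np.array(state()["qpos"]); print(np.round(state()["ee_pos"],1))
for az in range(-70,81,5):
  for el in range(-50,5,4):
    s=np.degrees(np.arctan2(-np.sin(np.radians(el)),np.cos(np.radians(el))*np.cos(np.radians(az))))
    if s>45: continue
    for roll in range(0,360,15):
      R=Rt(az,el,roll); z=R.apply([0,0,1]); v=[]
      h=16*abs(R.apply([1,0,0])@n)+12*abs(R.apply([0,1,0])@n)
      for d in (h+6,h-5):
        P=B+d*n+37*z; q=ik(P,R)
        if q: v.append(clear(q[0],P,R,33)+(q[0],))
      if len(v)==2: o.append((min(v[0][0],v[1][0]),round(v[0][1]),round(v[1][1]),az,el,roll,round(s),round(h),v[0][2].round().tolist(),round(abs(v[0][2]-q0)[3:].max())))
o.sort(key=lambda r:-r[0])
for r in o[:8]: print(r)
print("near"); 
for r in [r for r in o if r[-1]<60][:8]: print(r)
E
python3 press2.py
```

```text
[433.1 351.1 127. ]
(np.float64(9.033382915386056), 0, 11, 10, -42, 0, 42, 17, [54.0, 20.0, 135.0, 249.0, 34.0, -122.0], 315)
(np.float64(9.033382915386056), 0, 11, 10, -42, 180, 42, 17, [54.0, 20.0, 135.0, 249.0, 34.0, 58.0], 315)
(np.float64(8.62355731611234), 0, 11, 15, -42, 0, 43, 18, [52.0, 19.0, 137.0, 238.0, 31.0, -118.0], 305)
(np.float64(8.62355731611234), 0, 11, 15, -42, 180, 43, 18, [52.0, 19.0, 137.0, 238.0, 31.0, 62.0], 305)
(np.float64(8.536693585106462), 3, 10, 25, -42, 15, 45, 16, [45.0, 18.0, 139.0, 213.0, 27.0, -92.0], 280)
(np.float64(8.536693585106462), 3, 10, 25, -42, 195, 45, 16, [45.0, 18.0, 139.0, 213.0, 27.0, 88.0], 280)
(np.float64(6.998624941669391), 0, 11, 20, -42, 0, 44, 18, [49.0, 19.0, 138.0, 226.0, 29.0, -112.0], 293)
(np.float64(6.998624941669391), 0, 11, 20, -42, 180, 44, 18, [49.0, 19.0, 138.0, 226.0, 29.0, 68.0], 293)
near
(np.float64(5.7116685590913505), -2, 9, -15, -42, 0, 43, 18, [62.0, 25.0, 123.0, -74.0, 49.0, -133.0], 21)
(np.float64(3.355308994379925), -4, 7, -20, -38, 0, 40, 18, [64.0, 28.0, 121.0, -73.0, 55.0, -128.0], 15)
(np.float64(0.09188281349781846), -2, 9, -20, -42, 0, 44, 18, [62.0, 26.0, 120.0, -69.0, 52.0, -133.0], 18)
(np.float64(-1.041989528476691), -6, 5, -25, -34, 0, 37, 19, [66.0, 31.0, 119.0, -71.0, 61.0, -124.0], 9)
(np.float64(-2.3755866549103644), -3, 7, -15, -42, 15, 43, 20, [62.0, 25.0, 123.0, -74.0, 49.0, -118.0], 21)
(np.float64(-2.7041112418693274), -4, 7, -25, -38, 0, 41, 19, [64.0, 29.0, 118.0, -68.0, 58.0, -129.0], 12)
(np.float64(-4.439825565702819), -3, 7, -25, -34, 345, 37, 16, [66.0, 31.0, 119.0, -71.0, 61.0, -140.0], 11)
(np.float64(-4.90134238834402), -3, 7, -30, -34, 345, 38, 17, [65.0, 32.0, 116.0, -66.0, 64.0, -141.0], 12)
```

```bash
python3 - <<'E'
from path import *
O[0]=557.
n=np.array([-.707,0,-.707]); B=np.array([457,338,104.]); R=Rt(-16,-42,0); z=R.apply([0,0,1]); P0=B+23*n+35*z; print(z.round(3),P0.round(1))
path([(P0-70*z,R,6),(P0-25*z,R,6),(P0,R,5),(P0-6*n,R,3),(P0-13*n,R,3)])
E
```

```text
[ 0.714 -0.205 -0.669] [465.7 330.8  64.3]
leg 6 shift [-0.69 -0.24 -0.63] turn [1.   2.81 2.21] per row [-0.116 -0.039 -0.105] [0.166 0.468 0.368] bad 0 clear 32.0 maxjoint/row 2.4 q [  68.   20.  121.  -64.   56. -140.]
leg 6 shift [ 1.29 -0.37 -1.2 ] turn [0. 0. 0.] per row [ 0.214 -0.061 -0.201] [0. 0. 0.] bad 0 clear 2.0 maxjoint/row 1.0 q [  64.   23.  122.  -69.   52. -136.]
leg 5 shift [ 0.71 -0.2  -0.67] turn [0. 0. 0.] per row [ 0.143 -0.041 -0.134] [0. 0. 0.] bad 0 clear -1.0 maxjoint/row 0.7 q [  62.   25.  122.  -73.   50. -133.]
leg 3 shift [0.17 0.   0.17] turn [0. 0. 0.] per row [0.057 0.    0.057] [0. 0. 0.] bad 0 clear -1.0 maxjoint/row 0.4 q [  61.   25.  122.  -72.   50. -135.]
leg 3 shift [0.2 0.  0.2] turn [0. 0. 0.] per row [0.066 0.    0.066] [0. 0. 0.] bad 0 clear 4.0 maxjoint/row 0.4 q [  61.   25.  121.  -72.   50. -136.]
```

Call:
move_arm:
  motion:
    - [0,[-0.12,-0.04,-0.1],[0.17,0.47,0.37]]
    - [0,[-0.12,-0.04,-0.1],[0.17,0.47,0.37]]
    - [0,[-0.12,-0.04,-0.1],[0.17,0.47,0.37]]
    - [0,[-0.12,-0.04,-0.1],[0.17,0.47,0.37]]
    - [0,[-0.12,-0.04,-0.1],[0.17,0.47,0.37]]
    - [0,[-0.1,-0.04,-0.13],[0.17,0.47,0.37]]
    - [0,[0.2,-0.06,-0.2],[0,0,0]]
    - [0,[0.2,-0.06,-0.2],[0,0,0]]
    - [0,[0.2,-0.06,-0.2],[0,0,0]]
    - [0,[0.2,-0.06,-0.2],[0,0,0]]
    - [0,[0.2,-0.06,-0.2],[0,0,0]]
    - [0,[0.2,-0.06,-0.2],[0,0,0]]
    - [0,[0,0,0],[0,0,0]]
    - [0,[0,0,0],[0,0,0]]

```text
time_s: 44.5
ee_pos: [446.7, 333.5, 78.6]
ee_rot: [179.7, -47.9, -15.8]
force: [-0.0, 0.3, 0.5]
gripper_width: 0.4
gripper_force: 0.0
```

Call:
move_arm:
  motion:
    - [0,[0.15,-0.04,-0.14],[0,0,0]]
    - [0,[0.15,-0.04,-0.14],[0,0,0]]
    - [0,[0,0,0],[0,0,0]]

```text
time_s: 44.75
ee_pos: [454.2, 331.5, 71.8]
ee_rot: [179.7, -47.9, -15.9]
force: [-0.7, -0.4, 0.7]
gripper_width: 0.4
gripper_force: 0.0
```

Call:
move_arm:
  motion:
    - [0,[0.15,-0.04,-0.14],[0,0,0]]
    - [0,[0.15,-0.04,-0.14],[0,0,0]]
    - [0,[0.18,-0.06,-0.17],[0,0,0]]
    - [0,[0,0,0],[0,0,0]]
    - [0,[0,0,0],[0,0,0]]

```text
time_s: 45.17
ee_pos: [466.1, 327.9, 60.6]
ee_rot: [179.7, -47.9, -15.9]
force: [1.4, -1.3, 0.2]
gripper_width: 0.8
gripper_force: 0.0
```

Call:
move_arm:
  motion:
    - [0,[0.1,0.1,0.15],[0,0,0]]
    - [0,[0.1,0.05,0.1],[0,0,0]]
    - [0,[0,0,0],[0,0,0]]
    - [0,[0,0,0],[0,0,0]]

```text
time_s: 45.5
ee_pos: [470.6, 332.0, 67.0]
ee_rot: [179.8, -47.8, -15.9]
force: [-2.1, -0.5, -2.5]
gripper_width: 0.4
gripper_force: 1.4
```

Call:
move_arm:
  motion:
    - [0,[0.08,0,0.08],[0,0,0]]
    - [0,[0,0,0],[0,0,0]]
    - [0,[0,0,0],[0,0,0]]

```text
time_s: 45.75
ee_pos: [472.6, 332.1, 68.9]
ee_rot: [179.8, -47.8, -15.9]
force: [-3.8, 0.2, -2.2]
gripper_width: 0.6
gripper_force: 2.1
```

Call:
move_arm:
  motion:
    - [0,[0.08,0,0.08],[0,0,0]]
    - [0,[0,0,0],[0,0,0]]
    - [0,[0,0,0],[0,0,0]]

```text
time_s: 46.0
ee_pos: [473.7, 332.2, 70.1]
ee_rot: [179.8, -47.7, -15.8]
force: [-7.7, 0.0, -3.7]
gripper_width: 0.5
gripper_force: 4.0
```

Call:
move_arm:
  motion:
    - [0,[0.08,0,0.08],[0,0,0]]
    - [0,[0,0,0],[0,0,0]]
    - [0,[0,0,0],[0,0,0]]

```text
time_s: 46.25
ee_pos: [473.9, 332.2, 70.2]
ee_rot: [179.7, -47.4, -15.8]
force: [-14.4, 1.7, -5.7]
gripper_width: 0.2
gripper_force: 7.1
```

Call:
move_arm:
  motion:
    - [0,[-0.15,0,-0.15],[0,0,0]]
    - [0,[-0.2,0,-0.2],[0,0,0]]
    - [0,[-0.1,0,-0.1],[0,0,0]]
    - [0,[-0.2,0.06,0.2],[0,0,0]]
    - [0,[-0.3,0.09,0.28],[0,0,0]]
    - [0,[-0.4,0.11,0.37],[0,0,0]]
    - [0,[-0.4,0.11,0.37],[0,0,0]]
    - [0,[-0.5,0.14,0.47],[0,0,0]]
    - [0,[-0.6,0.17,0.56],[0,0,0]]
    - [0,[-0.7,0.2,0.66],[0,0,0]]
    - [0,[-0.7,0.2,0.66],[0,0,0]]
    - [0,[-0.4,0.1,0.4],[0,0,0]]
    - [0,[0,0,0],[0,0,0]]
    - [0,[0,0,0],[0,0,0]]

```text
time_s: 47.42
ee_pos: [360.7, 362.5, 162.4]
ee_rot: [180.0, -47.9, -16.0]
force: [-0.7, -0.1, -1.2]
gripper_width: 0.9
gripper_force: 0.0
```

```bash
python3 - <<'E'
from h import *
s=state(); print(s["time_s"],np.round(s["ee_pos"],1),np.round(s["force"],1),s["gripper_force"])
t=grab_frame("top"); cv2.imwrite("pics/t14raw.png",t); terra("top",t,(65,91),400)
hsv=cv2.cvtColor(t,cv2.COLOR_BGR2HSV)
u,v=proj("top",(560,209.5,143)).round().astype(int); print("handle pred",u,v)
r=hsv[v-12:v+12,u-12:u+12,2]; y,x=np.nonzero(r<30); print(len(x),x.mean()+u-12,y.mean()+v-12, onz("top",x.mean()+u-12,y.mean()+v-12,130).round(1))
c,R,tt=cam("wrist"); print((-R.T@tt).round(),[proj("wrist",p).round() for p in [(457,338,104),(554,334,60)]])
E
```

```text
47.4167 [360.7 362.5 162.4] [-0.7 -0.1 -1.2] 0.0
terra 129 259 [35.5 39. ] 65 [355.2 352.4] dia 111.2
terra 129 259 [35.5 39. ] 91 [354.8 344.1] dia 108.6
terra 379 228 [27.1 30.4] 65 [ 447.7 -358.7] dia 86.5
terra 379 228 [27.1 30.4] 91 [ 445.2 -350.6] dia 84.5
terra 337 225 [28.7 29.8] 65 [ 454.4 -239.6] dia 85.1
terra 337 225 [28.7 29.8] 91 [ 451.7 -234.3] dia 83.2
terra 48 177 [ 83.  132.8] 65 [593.1 608.1] dia 395.8
terra 48 177 [ 83.  132.8] 91 [587.3 593.9] dia 386.7
terra 24 122 [13.5 67.1] 65 [766.8 698.8] dia 205.9
terra 24 122 [13.5 67.1] 91 [757.  682.5] dia 201.2
terra 327 117 [31.2 33.1] 65 [ 782.2 -219.5] dia 99.8
terra 327 117 [31.2 33.1] 91 [ 772.  -214.7] dia 97.5
terra 255 115 [31.4 33.3] 65 [787.9  -3.6] dia 100.8
terra 255 115 [31.4 33.3] 91 [777.6  -3.8] dia 98.4
terra 384 136 [ 81.1 105.3] 65 [ 722.8 -387.8] dia 313.1
terra 384 136 [ 81.1 105.3] 91 [ 714.  -379.2] dia 305.9
handle pred 177 183
71 175.85915492957747 182.40845070422534 [564.7 215.1 130. ]
[270. 388. 357.] [array([246., 160.]), array([230., 125.])]
```

```bash
python3 - <<'E'
from h import *
a=cv2.imread("pics/w12raw.png"); b=grab_frame("wrist"); cv2.imwrite("pics/w14raw.png",b)
for n,im in (("before",a),("after",b)):
    h=cv2.cvtColor(im,cv2.COLOR_BGR2HSV); m=(h[...,0]<25)&(h[...,1]>180)&(h[...,2]>40); m[240:]=False
    k,l,st,ce=cv2.connectedComponentsWithStats(m.astype(np.uint8))
    for i in range(1,k):
        if st[i,4]>150: print(n,st[i],ce[i].round(),im[l==i].mean(0).round())
    v=(h[...,0]>125)&(h[...,0]<165)&(h[...,1]>80)&(h[...,2]>60); print(n,"violet px",v.sum())
d=cv2.absdiff(cv2.imread("pics/t9raw.png"),cv2.imread("pics/t14raw.png")).max(2)[140:235,90:170]; print("top diff hood area",(d>40).sum())
E
```

```text
before [ 417    0   58   61 1131] [449.  33.] [  3. 102. 139.]
before [ 195  126   80   68 1563] [235. 163.] [ 9. 40. 76.]
before [  8 213  52  26 214] [ 34. 225.] [ 41.  41. 153.]
before violet px 0
after [ 459   36   53   96 1506] [480.  89.] [  4.  74. 128.]
after [ 193  138   91   44 1501] [236. 162.] [ 8. 39. 76.]
after violet px 0
top diff hood area 58
```

Call:
move_arm:
  motion:
    - [0,[-0.3,0,0.5],[0,0,0]]
    - [0,[-0.5,0,0.9],[0,0,0]]
    - [0,[-0.4,0,0.6],[0,0,0]]
    - [0,[0,0,0],[0,0,0]]
    - [0,[0,0,0],[0,0,0]]
    - [0,[0,0,0],[0,0,0]]

```text
time_s: 48.02
ee_pos: [327.1, 360.0, 202.4]
ee_rot: [-179.5, -48.5, -16.7]
force: [0.4, 0.4, 0.7]
gripper_width: 0.5
gripper_force: 0.0
```

```bash
python3 -c "
from h import *
s=state(); print(s['time_s'],np.round(s['force'],1)); print(job_done())"
```

```text
48.0167 [0.4 0.4 0.7]
the job is handed in; nothing more can be done
None
```

I handed the job in at 48 s with all four steps done by my measurements; no verdict came back. Two points rest on touch and position readings only: the carrier click (force dip at the notch, handle still there after release) and the lamp start (springy button travel of more than 4 mm, no visible lamp sign).

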